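# Pack the microscope stand's parts into their tight case

### The job

Pack the three loose aluminium microscope-stand parts into the open black case on the bench; it is so tight that only one order of insertion lets them all fit. In the end the toe block lies with its low toe pushed fully home under the steel cover at one end of the case, the right-angle bracket lies with its foot flat on the case floor and its upright plate at the opposite end wall, and the finned block sits flat on the bracket's foot, fin up, between that plate and the toe block. Leave everything else on the bench where it is.

Things in the scene. Friction and masses are not known exactly. Their poses are not given: they have to be found in the camera images.
- case: Fixed open-topped black case, outside 194 x 97 x 56 mm (x, y, z), walls and floor 6 mm thick, so inside 182 x 85 mm and 50 mm deep. Origin: centre of its underside, on the bench; z up; x along its length. At its +x end a fixed steel cover plate spans the full width over the last 37 mm of the inside; its underside is 26 mm and its top 31 mm above the inner floor. The rest of the mouth (145 mm long) is open. The -x end is the plain end wall.
- toe_block_mid (a point): Loose aluminium block, L-shaped from the side, 85 x 80 mm in plan: a tall part 45 (x) x 80 (y) x 62 mm high and, on its +x side, a low toe 40 x 80 x 22 mm high. This point is the centre of the tall part, half-way up (31 mm above its underside); the toe's tip is 62.5 mm from it along +x, the tall part's back face 22.5 mm along -x. Slides on its underside, about 0.4 kg. Packed, it lies toe towards the case's +x end, the toe's tip at the end wall.
- bracket_mid (a point): Loose aluminium right-angle bracket, 92 (x) x 80 (y) x 95 mm high: a flat foot 92 x 80 x 18 mm with an upright plate 16 mm thick (x), 80 mm wide and 95 mm high at its -x end. This point is the centre of the upright plate, half-way up (47.5 mm above the underside); the foot ends 84 mm from it along +x, the plate's outer face is 8 mm along -x. About 0.35 kg. Packed, its x points the same way as the case's x, the plate at the case's -x end wall.
- fin_block_mid (a point): Loose aluminium stepped block, 73 (x) x 80 (y) mm in plan: bottom tier 22 mm high, upper tier 47 x 80 mm reaching 34 mm, and on top a centred fin 14 mm thick (x), 50 mm wide (y), reaching 80 mm above the underside. This point is on its centre line, half-way up (40 mm above the underside). Symmetric: either way round along x will do. About 0.4 kg. Packed, it sits on the bracket's foot with x along the case's x.
- slide_box: Bystander: cardboard box 90 x 60 x 35 mm; origin at the centre of its underside.
- dishes: Bystander: stack of clear dishes, diameter 90, height 60 mm; origin at the centre of its underside.
- jar: Bystander: amber jar, diameter 60, height 85 mm; origin at the centre of its underside.
- tube_rack: Bystander: blue tube rack 120 x 60 x 60 mm; origin at the centre of its underside.
- beaker: Bystander: clear beaker, diameter 66, height 75 mm; origin at the centre of its underside.
- driver: Bystander: screwdriver, 170 mm long, lying; origin under it.
- bottle: Bystander: white bottle, diameter 56, height 85 mm; origin at the centre of its underside.

How it is judged:
On the way, in this order (a step that is already met when the one before it is completed fails the run):
1. the toe block lies on the case floor with its toe home under the cover (x of toe_block_mid in the frame of case between 0.0225 and 0.034 m and y of toe_block_mid in the frame of case between -0.007 and 0.007 m and z of toe_block_mid in the frame of case between 0.032 and 0.042 m and angle between toe_block_mid's own z axis and vertical below 0.07 rad), for 0.2 s.
2. the bracket lies flat on the case floor, its plate at the plain end wall (x of bracket_mid in the frame of case between -0.088 and -0.073 m and y of bracket_mid in the frame of case between -0.007 and 0.007 m and z of bracket_mid in the frame of case between 0.0485 and 0.0585 m and angle between bracket_mid's own z axis and vertical below 0.07 rad), for 0.2 s.
3. the finned block sits flat on the bracket's foot (x of fin_block_mid in the frame of case between -0.044 and -0.025 m and y of fin_block_mid in the frame of case between -0.007 and 0.007 m and z of fin_block_mid in the frame of case between 0.059 and 0.069 m and angle between fin_block_mid's own z axis and vertical below 0.07 rad), for 0.2 s.
At the end, for the whole second after the job is handed in: All packed and still there a second later: toe within 6 mm of the covered end wall, bracket's plate within 7 mm of the plain end wall, finned block on the bracket's foot between plate and toe block; all flat (0.07 rad), heights within 5 mm, within 7 mm of the centre line (all of step 1 and all of step 2 and all of step 3); the robot touches nothing.
It fails at once if a bystander on the bench is shifted by more than 40 mm (distance of any of slide_box, dishes, jar, tube_rack, beaker, driver, bottle from where it was at the start of the episode above 0.04 m).
It also fails if it takes over 72 s, if anything falls off the work surface, if the arm or the gripper's body presses on something with over 40 N, if the wrist force passes 120 N, or if a joint passes its speed limit or range.

### The arm

A 7-joint arm with a two-finger parallel gripper is mounted at the origin on the work surface. World frame = base frame: x ahead of the robot, y to its left, z up, the work surface at z = 0. Lengths are in m, angles in rad, forces in N, time in s.
With the tool pointing down it reaches from about 0.35 to 0.9 m from the base axis. Payload 8.1 kg.
Tool frame: the origin (TCP) lies at the very end of the fingers, on their centre line; the grasp point (between the pads) lies 19 mm behind it; z points along the fingers, y is the direction in which the jaws open and shut (so a half turn about z gives the same grasp; the last joint's range is limited). The gripper opens to 92 mm and grips with 3 to 60 N. Pads are 19 mm wide; open, the fingers measure 130 mm over their backs; the gripper's body (75 mm by 190 mm) begins 47 mm behind the grasp point.
Start: joints at [-1.394, 0.434, 0.025, 1.573, -0.012, 1.134, -0.075], TCP at [0.173, 0.601, 0.227] pointing down, gripper open.
Joint ranges: [-2.62, 2.62], [-0.44, 2.09], [-1.27, 1.32], [0.08, 2.57], [-1.32, 4.46], [0.12, 2], [-2.74, 2.74]. Speed limits (rad/s): [2.22, 2.22, 3.01, 3.01, 3.14, 3.14, 3.14].

### API

Orientations are given as a rotation vector (axis times angle).
In Python, from cell import observe, get_image, sign_off gives the robot as it stands.
- The arm moves only by the tool arm_command, never from a script. Its argument "deltas" is a list of rows, each an object with "xyz": the shift along the tool's x, y, z in cm, a list of three; "turn": the turn about the tool's z in degrees; "jaw": the closure in counts, from 0 (fully open) to 255 (shut). A call has 1 to 5 rows; each row is the pose to reach, as a shift and turn from the pose measured when the call began, along the tool's axes at that moment; what a row does not reach only later rows make up. A row lasts 1/12 s, in which the tool goes at most 41.7 mm and 7.16 degrees, less where a joint would pass 70% of its speed; a pose out of reach is approached as far as the arm can. A call with a gripper value outside its range is refused whole. The fingers move at their own pace and stop on an object; "force" is the grip in N (left out, the last holds). Time passes only in rows, so rows that repeat a pose let the fingers close. It gives the time, the measured TCP pose, the force and the opening at its end, in the units of the state.
- observe(): the state, without advancing time (a new reading comes with each control period).
- get_image(name): name is "scene" or "top" or "wrist"; returns a dict with "frame" (420x560x3 uint8, red, green, blue), "depth" (420x560 float32, m along the optical axis (not along the pixel's ray), 0 where there is no reading), "camera_matrix" (3x3 intrinsics, pixels), "cam_to_world" (4x4, takes a point from camera to world coordinates). Camera axes: x right, y up, looking along -z (the intrinsics and any distortion apply to the point x, -y, -z); pixel columns grow to the right and rows downward; lengths in m; the calibration is good to about 2 mm. A picture is of the moment at which its call begins.
- sign_off(): hands the job in, once; it reports no verdict.
The state is a dict: "clock": time; "joints": joint angles; "dq": joint speeds; "joint_efforts": joint torques, N m; "position": TCP position; "ee_rot": TCP orientation; "force": force on the tool from outside, world axes, zero at the start; "ft_torque": the same for the moment, N m; "width": opening from 0.0 (shut) to 1.0 (fully open).
Only numpy, scipy, OpenCV 4.12 (cv2) and the standard library are available. Lean on these libraries where they do the work, as an engineer would, in place of code of your own. Each camera call takes 0.05 s, during which the arm holds its last target.

## Working session

There is one attempt and no reset: what is moved stays moved. The work goes in short steps, Python scripts to look and compute and a tool call to move; the robot and the scene stay as the last step left them, time stands still between calls to the robot, and variables do not carry over. Pictures are saved under pics/ and viewed, and the job is handed in when it is done.

Besides the shell and the picture viewer there is one more tool, called after "Call:" as a command line: name --argument value ..., lists and objects as JSON in quotes. arm_command: Moves the arm, as the interface text tells. Its arguments: {"type":"object","properties":{"deltas":{"type":"array","items":{"type":"object","properties":{"xyz":{"type":"array","items":{"type":"number"}},"turn":{"type":"number"},"jaw":{"type":"number"}}}},"force":{"type":"number"}},"required":["deltas"]}

```bash
ls; mkdir -p pics; python3 - <<'E'
from cell import observe,get_image
import cv2,numpy as np
print(observe())
for n in ["scene","top","wrist"]:
    d=get_image(n); cv2.imwrite(f"pics/a_{n}.png",d["frame"][:,:,::-1]); np.savez(f"a_{n}.npz",**d)
    print(n,d["camera_matrix"],d["cam_to_world"])
E
```

```text
pics
{'clock': 0.0, 'joints': array([-1.39357866,  0.43521096,  0.024967  ,  1.57413522, -0.0115947 ,
        1.13397839, -0.0751302 ]), 'dq': array([ 2.08192839e-03, -2.72284652e-04, -1.34761227e-04, -1.14920046e-03,
       -3.07179252e-04,  1.48428115e-03, -6.40680200e-05]), 'joint_efforts': array([-2.38818866e-04, -6.67839217e+01,  9.84774157e-01, -3.14458930e+01,
       -6.05416973e-02,  4.31423611e-02,  1.70857606e-04]), 'position': array([0.17252229, 0.60016975, 0.22593762]), 'ee_rot': array([-4.38237559e-01, -3.11079894e+00,  2.48999667e-03]), 'force': array([0.16321124, 0.23836684, 0.06504499]), 'ft_torque': array([-0.02240353,  0.01798358, -0.03172818]), 'width': 1.0002724970195176}
scene [[397.5139954    0.         276.87765367]
 [  0.         397.5139954  204.22293543]
 [  0.           0.           1.        ]] [[-0.02195811 -0.79972222  0.59996851  1.15105819]
 [ 0.99969831 -0.01095716  0.02198248  0.01630172]
 [-0.01100593  0.60027019  0.79972155  0.88424695]
 [ 0.          0.          0.          1.        ]]
top [[416.41127105   0.         278.6982329 ]
 [  0.         416.41127105 209.75900537]
 [  0.           0.           1.        ]] [[ 0.00430237  0.99302651 -0.1178127   0.44240449]
 [-0.99979264  0.00661654  0.01925877 -0.01399419]
 [ 0.01990398  0.11770541  0.99284907  1.16614989]
 [ 0.          0.          0.          1.        ]]
wrist [[308.59921327   0.         276.19602469]
 [  0.         308.59921327 215.77480974]
 [  0.           0.           1.        ]] [[ 0.27623666 -0.91851028 -0.28289958  0.09503032]
 [ 0.96108784  0.26342775  0.08316237  0.62275263]
 [-0.00186189 -0.29486384  0.95553747  0.38321984]
 [ 0.          0.          0.          1.        ]]
```

View pics/a_top.png

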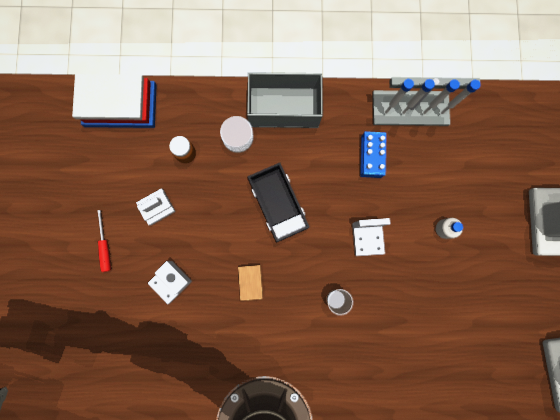

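View pics/a_scene.png

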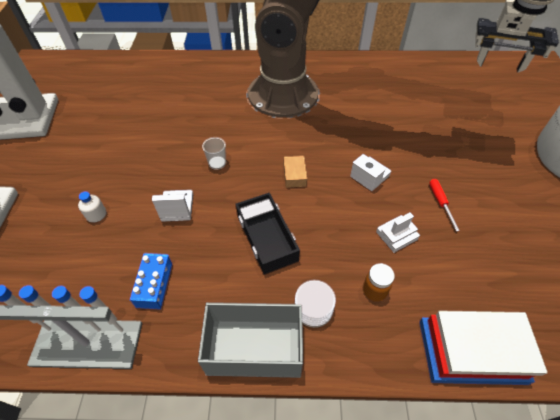

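View pics/a_wrist.png

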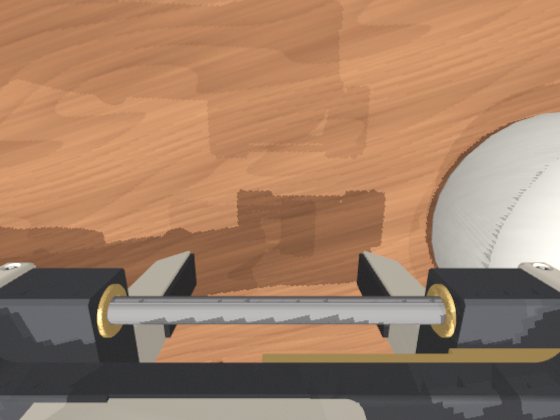

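The top view shows the toe block at (170,282), the fin block at (155,207), the bracket at (369,238), and the case at (278,203) with its cover at (288,228), on the robot's side. Next I'll measure the poses.

```bash
cat > h.py <<'E'
import numpy as np,cv2
def cloud(d):
    K=d["camera_matrix"];z=d["depth"];v,u=np.mgrid[:z.shape[0],:z.shape[1]]
    p=np.stack([(u-K[0,2])/K[0,0]*z,-(v-K[1,2])/K[1,1]*z,-z],-1)
    T=d["cam_to_world"]
    w=p@T[:3,:3].T+T[:3,3]; w[z==0]=np.nan
    return w
def rect(P):
    r=cv2.minAreaRect((P[:,:2]*1000).astype(np.float32))
    return np.round(r[0],1),np.round(r[1],1),round(r[2],1)
E
python3 - <<'E'
from h import *
for n in ["top","scene"]:
    d=np.load(f"a_{n}.npz"); w=cloud(d); hsv=cv2.cvtColor(d["frame"],cv2.COLOR_RGB2HSV)
    print(n,"bench z",np.nanmedian(w[250:300,300:320,2]) if n=="top" else "")
    rois={"toe":(140,255,200,310),"fin":(130,180,182,232),"br":(345,210,400,262),"case":(240,158,315,250)} if n=="top" else {"toe":(345,148,395,195),"fin":(370,205,428,255),"br":(148,180,198,228),"case":(230,185,305,280)}
    for k,(a,b,c,e) in rois.items():
        s=w[b:e,a:c].reshape(-1,3); h=hsv[b:e,a:c].reshape(-1,3)
        ok=(s[:,2]>0.006)&((h[:,1]<70)|(h[:,2]<60)); s=s[ok]
        hist=np.histogram(s[:,2],bins=np.arange(0,0.12,0.004))
        print(k,rect(s),[(round(x*1000),int(y)) for x,y in zip(hist[1],hist[0]) if y>15])
    img=d["frame"][:,:,::-1]
    for k,(a,b,c,e) in rois.items():
        cr=cv2.resize(img[b:e,a:c],None,fx=5,fy=5,interpolation=cv2.INTER_CUBIC); cv2.imwrite(f"pics/z_{n}_{k}.png",cr)
ims=[cv2.resize(cv2.imread(f"pics/z_{n}_{k}.png"),(195,290)) for n in["top","scene"] for k in["toe","fin","br","case"]]
cv2.imwrite("pics/m.png",np.vstack([np.hstack(ims[:4]),np.hstack(ims[4:])]))
E
```

```text
top bench z 3.158413194559451e-05
toe (array([380.3, 259.8]), array([79.9, 85.6]), 45.6) [(16, 66), (20, 230), (24, 93), (56, 71), (60, 344), (64, 129)]
fin (array([586.1, 305.8]), array([73.1, 80.4]), 30.2) [(12, 18), (16, 42), (20, 167), (24, 66), (28, 49), (32, 208), (36, 77), (76, 50), (80, 52)]
br (array([ 502.8, -284.8]), array([91.7, 81.1]), 4.0) [(12, 167), (16, 486), (20, 145), (88, 19), (92, 123), (96, 49)]
case (array([597.3, -33.1]), array([192.8, 104.8]), 24.4) [(4, 489), (8, 323), (12, 26), (16, 21), (20, 19), (24, 25), (28, 24), (32, 138), (36, 282), (40, 61), (44, 43), (48, 48), (52, 218), (56, 208)]
scene bench z 
toe (array([381.1, 259.4]), array([81.7, 91.2]), 45.6) [(4, 17), (8, 39), (12, 31), (16, 48), (20, 77), (24, 32), (28, 29), (32, 33), (36, 29), (40, 32), (44, 38), (48, 23), (52, 33), (56, 103), (60, 258)]
fin (array([586.9, 305.4]), array([74.4, 82.9]), 30.9) [(4, 18), (8, 30), (12, 35), (16, 101), (20, 161), (24, 35), (28, 101), (32, 205), (36, 27), (44, 16), (52, 19), (64, 20), (76, 79), (80, 20)]
br (array([ 502.1, -285. ]), array([95.8, 80.1]), 4.2) [(4, 19), (8, 30), (12, 76), (16, 164), (20, 29), (24, 32), (28, 20), (32, 36), (36, 25), (40, 24), (44, 35), (48, 26), (52, 36), (56, 22), (60, 33), (64, 32), (68, 28), (72, 31), (76, 33), (80, 30), (84, 29), (88, 39), (92, 146)]
case (array([598.2, -33.4]), array([195.1, 105.3]), 24.3) [(4, 341), (8, 100), (12, 49), (16, 57), (20, 44), (24, 64), (28, 64), (32, 265), (36, 268), (40, 107), (44, 123), (48, 106), (52, 346), (56, 138)]
```

View pics/m.png

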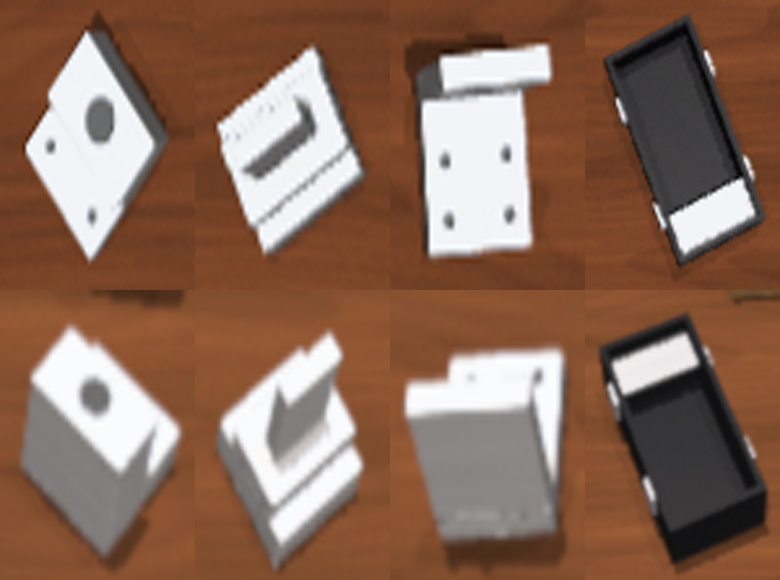

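```bash
cat >> h.py <<'E'
from scipy.spatial.transform import Rotation as Ro
def go(x,y,z,jawdeg,s=None):
    """delta to TCP target, jaw dir angle world deg (mod 180)"""
    from cell import observe
    s=s or observe(); R=Ro.from_rotvec(s["ee_rot"]).as_matrix()
    d=R.T@(np.array([x,y,z])-s["position"])*100
    cur=np.degrees(np.arctan2(R[1,1],R[0,1]))
    t=-(jawdeg-cur)
    opts=[(t+a+360)%360-360*(((t+a+360)%360)>180) for a in(0,180)]
    print("t",round(s["clock"],2),"pos",s["position"].round(4),"jaw",round(cur,1),"tilt",round(np.degrees(np.arccos(-R[2,2])),2),"j7",s["joints"][6].round(2),"w",round(s["width"],3),"F",s["force"].round(1))
    print("delta cm",d.round(2),"turn opts",np.round(opts,1))
E
python3 - <<'E'
from h import *
d=np.load("a_top.npz"); w=cloud(d); hsv=cv2.cvtColor(d["frame"],cv2.COLOR_RGB2HSV)
def sel(a,b,c,e,lo,hi,black=0):
    s=w[b:e,a:c].reshape(-1,3); h=hsv[b:e,a:c].reshape(-1,3)
    return s[(s[:,2]>lo)&(s[:,2]<hi)&((h[:,1]<70)|(h[:,2]<60))]
print("toe tall",rect(sel(140,255,200,310,.057,.07)),"low",rect(sel(140,255,200,310,.017,.028)))
print("fin",rect(sel(130,180,182,232,.072,.09)),"up",rect(sel(130,180,182,232,.03,.039)))
print("br plate",rect(sel(345,210,400,262,.088,.1)),"foot",rect(sel(345,210,400,262,.013,.024)))
s=sel(240,158,315,250,.049,.062);print("case rim",rect(s))
s2=sel(240,158,315,250,.031,.042);print("cover",rect(s2))
go(0.38,0.26,0.15,135)
# case in own frame
for nm,n in (("top","a_top"),("scene","a_scene")):
  d=np.load(n+".npz");W=cloud(d).reshape(-1,3);W=W[(abs(W[:,0]-.597)<.13)&(abs(W[:,1]+.033)<.11)&(W[:,2]>.05)&(W[:,2]<.062)]
  a=np.radians(204.4);u=W[:,:2]@[np.cos(a),np.sin(a)];v=W[:,:2]@[-np.sin(a),np.cos(a)]
  print(nm,np.percentile(u*1e3,[0,1,99,100]),np.percentile(v*1e3,[0,2,5,95,98,100]))
E
```

```text
toe tall (array([394.2, 245.6]), array([78.9, 45.4]), 45.5) low (array([380.2, 260. ]), array([79.7, 85.3]), 45.6)
fin (array([586., 306.]), array([15.4, 49.9]), 28.2) up (array([586.1, 305.8]), array([47. , 80.3]), 30.7)
br plate (array([ 540.4, -282.3]), array([15.8, 79.4]), 3.4) foot (array([ 500., -285.]), array([86.2, 81.1]), 4.0)
case rim (array([597.4, -33.1]), array([193.6, 102.3]), 23.5)
cover (array([593.7, -29.6]), array([189. ,  95.4]), 24.3)
t 0.15 pos [0.1726 0.6003 0.2261] jaw 74.0 tilt 0.07 j7 -0.08 w 1.001 F [0.6 0.1 0.2]
delta cm [-29.34 -26.97   7.65] turn opts [-61. 119.]
top [-629.20160165 -627.77419441 -434.27401284 -433.82991103] [225.96761313 228.65633431 229.25820901 324.72296182 325.37479582
 327.34104137]
scene [-627.49517464 -627.16673241 -433.16470914 -431.12256106] [228.34298273 229.25012394 229.85322274 325.32854302 325.76291806
 329.09490662]
```

Call:
arm_command --deltas '[{"xyz":[-29.3,-27,6],"turn":119,"jaw":60},{"xyz":[-29.3,-27,6],"turn":119,"jaw":60},{"xyz":[-29.3,-27,6],"turn":119,"jaw":60},{"xyz":[-29.3,-27,6],"turn":119,"jaw":60},{"xyz":[-29.3,-27,6],"turn":119,"jaw":60}]' --force 40

```text
clock: 0.57
position: [0.2801, 0.4227, 0.1952]
ee_rot: [1.382, 2.821, -0.0]
force: [0.8, -0.2, 0.3]
width: 0.768
```

```bash
python3 -c "
from h import *
go(.3945,.2457,.12,135.5)"
```

```text
t 0.57 pos [0.2801 0.4227 0.1952] jaw 37.8 tilt 0.02 j7 -0.36 w 0.768 F [ 0.8 -0.2  0.3]
delta cm [-20.99  -1.81   7.53] turn opts [-97.7  82.3]
```

Call:
arm_command --deltas '[{"xyz":[-21,-1.8,7.5],"turn":82.3,"jaw":60},{"xyz":[-21,-1.8,7.5],"turn":82.3,"jaw":60},{"xyz":[-21,-1.8,7.5],"turn":82.3,"jaw":60},{"xyz":[-21,-1.8,7.5],"turn":82.3,"jaw":60},{"xyz":[-21,-1.8,7.5],"turn":82.3,"jaw":60}]'

```text
clock: 0.98
position: [0.3863, 0.2578, 0.1257]
ee_rot: [2.182, 2.26, 0.001]
force: [0.8, 0.8, -0.7]
width: 0.765
```

```bash
python3 -c "
from h import *
go(.3945,.2457,.10,135.5)"
```

```text
t 0.98 pos [0.3863 0.2578 0.1257] jaw 2.0 tilt 0.04 j7 -0.49 w 0.765 F [ 0.8  0.8 -0.7]
delta cm [-1.23  0.77  2.57] turn opts [-133.5   46.5]
```

Call:
arm_command --deltas '[{"xyz":[-1.2,0.8,2.6],"turn":46.5,"jaw":60},{"xyz":[-1.2,0.8,2.6],"turn":46.5,"jaw":60},{"xyz":[-1.2,0.8,2.6],"turn":46.5,"jaw":60},{"xyz":[-1.2,0.8,2.6],"turn":46.5,"jaw":60},{"xyz":[-1.2,0.8,2.6],"turn":46.5,"jaw":60}]'

```text
clock: 1.4
position: [0.3947, 0.2457, 0.0995]
ee_rot: [2.772, 1.478, -0.0]
force: [-0.3, 0.6, 0.2]
width: 0.763
```

```bash
python3 -c "
from h import *
go(.3945,.2457,.037,135.5)"
```

```text
t 1.4 pos [0.3947 0.2457 0.0995] jaw -33.9 tilt 0.03 j7 -0.95 w 0.763 F [-0.3  0.6  0.2]
delta cm [-0.01 -0.02  6.25] turn opts [-169.4   10.6]
```

Call:
arm_command --deltas '[{"xyz":[0,0,1.5],"turn":10.6,"jaw":60},{"xyz":[0,0,1.5],"turn":10.6,"jaw":60},{"xyz":[0,0,4],"turn":10.6,"jaw":60},{"xyz":[0,0,6.2],"turn":10.6,"jaw":60},{"xyz":[0,0,6.2],"turn":10.6,"jaw":60}]'

```text
clock: 1.82
position: [0.3929, 0.2447, 0.0348]
ee_rot: [2.894, 1.216, -0.007]
force: [-1.4, -0.2, -0.7]
width: 0.765
```

Call:
arm_command --deltas '[{"xyz":[0,0,0],"turn":0,"jaw":200},{"xyz":[0,0,0],"turn":0,"jaw":200},{"xyz":[0,0,0],"turn":0,"jaw":200},{"xyz":[0,0,0],"turn":0,"jaw":200},{"xyz":[0,0,0],"turn":0,"jaw":200}]' --force 40

```text
clock: 2.23
position: [0.3934, 0.2451, 0.0357]
ee_rot: [2.895, 1.216, -0.005]
force: [-0.4, -0.7, 5.7]
width: 0.49
```

```bash
python3 -c "
from h import *
go(.3945,.2457,.037,135.5)"
```

```text
t 2.23 pos [0.3934 0.2451 0.0357] jaw -44.4 tilt 0.19 j7 -1.01 w 0.49 F [-0.4 -0.7  5.7]
delta cm [ 0.12  0.04 -0.13] turn opts [-1.799e+02  1.000e-01]
```

Call:
arm_command --deltas '[{"xyz":[0,0,-4],"turn":0,"jaw":200},{"xyz":[0,0,-8],"turn":0,"jaw":200},{"xyz":[0,0,-12],"turn":0,"jaw":200},{"xyz":[0,0,-12],"turn":0,"jaw":200}]'

```text
clock: 2.57
position: [0.397, 0.2469, 0.1619]
ee_rot: [-2.895, -1.214, -0.009]
force: [1.7, 0.7, -3.6]
width: 0.49
```

```bash
python3 -c "
from h import *
go(.6112,-.0283,.155,24.4)
from cell import get_image
cv2.imwrite('pics/b.png',get_image('scene')['frame'][:,:,::-1])"
```

```text
t 2.57 pos [0.397  0.2469 0.1619] jaw -44.5 tilt 0.35 j7 -1.18 w 0.49 F [ 1.7  0.7 -3.6]
delta cm [-4.63 34.56  0.67] turn opts [-68.9 111.1]
```

View pics/b.png

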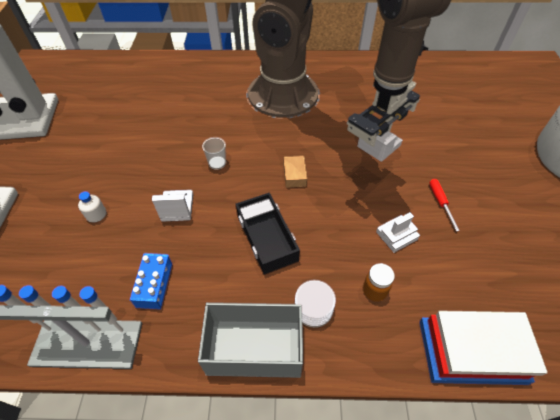

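The block is held at (385,145) and clear of the bench. I'll carry it over to the case.

Call:
arm_command --deltas '[{"xyz":[-4.6,34.5,0],"turn":-68.9,"jaw":200},{"xyz":[-4.6,34.5,0],"turn":-68.9,"jaw":200},{"xyz":[-4.6,34.5,0],"turn":-68.9,"jaw":200},{"xyz":[-4.6,34.5,0],"turn":-68.9,"jaw":200},{"xyz":[-4.6,34.5,0],"turn":-68.9,"jaw":200}]'

```text
clock: 3.03
position: [0.5087, 0.0997, 0.1562]
ee_rot: [-2.445, -1.973, 0.002]
force: [1.4, 1.7, -3.9]
width: 0.486
```

```bash
python3 -c "
from h import *
go(.6112,-.0283,.155,24.4)"
```

```text
t 3.03 pos [0.5087 0.0997 0.1562] jaw -12.2 tilt 0.09 j7 -0.25 w 0.486 F [ 1.4  1.7 -3.9]
delta cm [-10.34  12.72   0.11] turn opts [-36.6 143.4]
```

Call:
arm_command --deltas '[{"xyz":[-10.3,12.7,0],"turn":-36.6,"jaw":200},{"xyz":[-10.3,12.7,0],"turn":-36.6,"jaw":200},{"xyz":[-10.3,12.7,0],"turn":-36.6,"jaw":200},{"xyz":[-10.3,12.7,0],"turn":-36.6,"jaw":200},{"xyz":[-10.3,12.7,0],"turn":-36.6,"jaw":200}]'

```text
clock: 3.45
position: [0.614, -0.0377, 0.155]
ee_rot: [1.742, 2.61, -0.008]
force: [0.7, -2.2, -2.1]
width: 0.488
```

Call:
arm_command --deltas '[{"xyz":[0,0,0],"turn":0,"jaw":200},{"xyz":[0,0,0],"turn":0,"jaw":200}]'

```text
clock: 3.62
position: [0.613, -0.0396, 0.1533]
ee_rot: [1.751, 2.606, -0.011]
force: [-0.4, -0.1, -2.5]
width: 0.491
```

```bash
cat >> h.py <<'E'
C=np.array([.598,-.033]);A=np.radians(204.4)
def case(p):
    u=p[...,:2]-C; return np.stack([u@[np.cos(A),np.sin(A)],u@[-np.sin(A),np.cos(A)],p[...,2]],-1)
def uncase(x,y): return C+np.array([[np.cos(A),-np.sin(A)],[np.sin(A),np.cos(A)]])@[x,y]
E
cat > look.py <<'E'
from h import *;from cell import get_image
import sys
tag=sys.argv[1]
for n in ["scene","top","wrist"]:
    d=get_image(n); cv2.imwrite(f"pics/{tag}_{n}.png",d["frame"][:,:,::-1]); np.savez(f"{tag}_{n}.npz",**d)
c=[cv2.imread(f"pics/{tag}_{n}.png") for n in["scene","top","wrist"]]
m=np.hstack([cv2.resize(c[0][120:320,170:370],(400,400),interpolation=2),cv2.resize(c[1][130:280,200:350],(400,400),interpolation=2)])
cv2.imwrite(f"pics/{tag}_m.png",m)
E
python3 look.py c; python3 -c "
from h import *
go(.6112,-.0283,.155,24.4)"
```

```text
t 3.77 pos [ 0.613  -0.036   0.1542] jaw 22.5 tilt 0.31 j7 0.57 w 0.486 F [-0.9 -0.3 -3.8]
delta cm [ 0.78  0.13 -0.08] turn opts [ -1.9 178.1]
```

View pics/c_m.png

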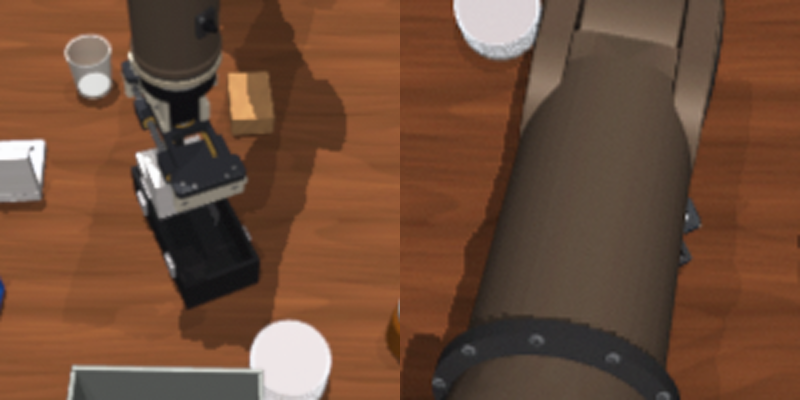

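View pics/c_wrist.png

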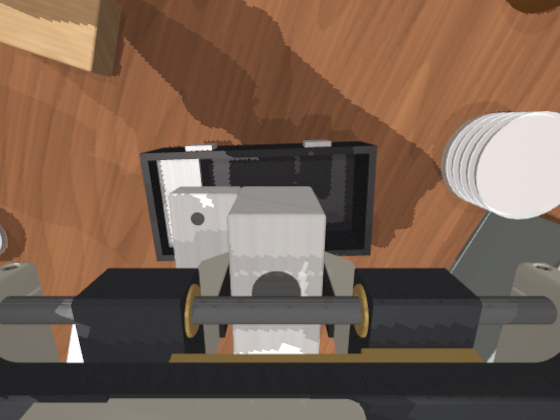

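Call:
arm_command --deltas '[{"xyz":[0.8,0.1,0],"turn":-1.9,"jaw":200},{"xyz":[0.8,0.1,0],"turn":-1.9,"jaw":200},{"xyz":[0.8,0.1,0],"turn":-1.9,"jaw":200},{"xyz":[0.8,0.1,0],"turn":-1.9,"jaw":200}]'

```text
clock: 4.1
position: [0.6108, -0.0272, 0.1544]
ee_rot: [1.7, 2.64, -0.008]
force: [0.0, -0.0, -4.5]
width: 0.49
```

```bash
python3 look.py d; python3 - <<'E'
from h import *
go(.6112,-.0283,.155,24.4)
d=np.load("d_wrist.npz");w=cloud(d);c=case(w)
# case rim far side: inner edges in case frame
z=c[...,2]
rim=c[(z>.052)&(z<.06)&(abs(c[...,0])<.12)&(abs(c[...,1])<.07)]
print("rim n",len(rim),"x",np.percentile(rim[:,0],[.5,99.5])*1e3,"y",np.percentile(rim[:,1],[.5,2,50,98,99.5])*1e3)
for lo,hi in((-.06,-.02),(0,.04)):
    r=rim[(rim[:,0]>lo)&(rim[:,0]<hi)]
    print("rim y",len(r),np.percentile(r[:,1],[1,50,99])*1e3 if len(r) else "")
# block toe top: around z = tcp-36+22
for nm,zz in (("toe",.155-.036+.022),("tall",.155-.036+.062)):
    m=(abs(z-zz)<.006)&(abs(c[...,0])<.12)&(abs(c[...,1])<.06)&(d["frame"].min(-1)>90)
    p=c[m]; print(nm,len(p),(p[:,2].mean()*1e3).round(1),rect(p))
E
```

```text
t 4.25 pos [ 0.6109 -0.0282  0.1543] jaw 24.4 tilt 0.31 j7 0.58 w 0.488 F [-0.5 -0.  -3.3]
delta cm [-0.02  0.03 -0.07] turn opts [ -0. 180.]
rim n 3626 x [-94.55196723  99.24462134] y [-49.03163947 -48.93308198 -43.06467244  46.00488095  47.5491302 ]
rim y 389 [-48.95804141 -46.28874138 -43.04105191]
rim y 384 [-49.03868944 -46.0413946  -43.0094711 ]
toe 4297 139.9 (array([  7.3, -16.9]), array([84.2, 47.7]), 0.3)
tall 10323 179.7 (array([-13.6,  -2. ]), array([75.4, 77.2]), 0.6)
```

View pics/d_wrist.png

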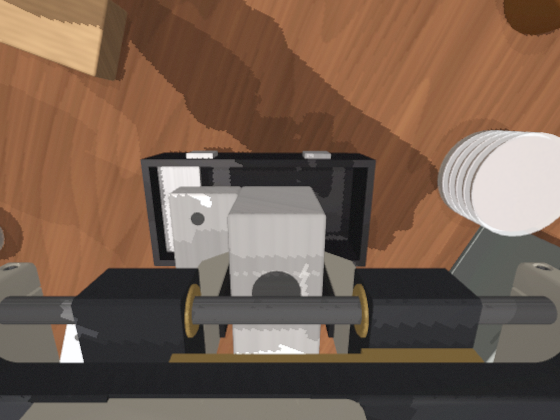

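```bash
python3 - <<'E'
from h import *
d=np.load("d_wrist.npz");w=cloud(d);c=case(w);z=c[...,2]
for nm,zz in (("toe",.141),("tall",.181)):
    m=(abs(z-zz)<.005)&(abs(c[...,0])<.12)&(abs(c[...,1])<.06)&(d["frame"].min(-1)>90)
    p=c[m]; print(nm,len(p),np.percentile(p[:,0],[.3,1,99,99.7])*1e3,np.percentile(p[:,1],[.3,1,5])*1e3)
    for a in np.arange(-.03,.06,.01):
        q=p[(p[:,0]>a)&(p[:,0]<a+.01)]
        if len(q)>50: print("  ",round(a,3),len(q),np.percentile(q[:,1],[1,3])*1e3,q[:,2].mean())
E
```

```text
toe 4212 [-32.73573095 -28.6308811   48.37657547  48.7086969 ] [-40.35910574 -40.2955208  -40.05906529]
   -0.03 72 [-40.34769007 -40.33535421] 0.14110720717122133
   -0.02 74 [-40.3417331  -40.31495795] 0.14101170341860417
   -0.01 71 [-40.35524323 -40.34951308] 0.14108406700164994
   0.0 68 [-40.45283269 -40.37664736] 0.14092491731568155
   0.01 599 [-40.18389496 -39.97340285] 0.13972146899049617
   0.02 1092 [-40.07934594 -39.62160803] 0.13982643187638488
   0.03 1112 [-40.12371619 -39.70696573] 0.13990122682847503
   0.04 1092 [-39.97467531 -39.41605814] 0.13987637506896053
tall 10142 [-48.13121209 -44.85250344  17.96224943  21.33713782] [-40.25020258 -39.97985106 -38.6022794 ]
   -0.03 2239 [-39.96975563 -39.60089562] 0.17963450294121094
   -0.02 1919 [-40.04625725 -39.62383808] 0.1796737129206504
   -0.01 2068 [-40.04838372 -39.53493439] 0.17972546180376708
   0.0 2096 [-39.97796683 -39.24906271] 0.17966523779947596
   0.01 194 [-11.42117798 -11.32332452] 0.1811869505955545
   0.02 58 [-11.38374311 -11.25925314] 0.18022105068849947
```

Call:
arm_command --deltas '[{"xyz":[0,0,3],"turn":0,"jaw":200},{"xyz":[0,0,5],"turn":0,"jaw":200},{"xyz":[0,0,5.5],"turn":0,"jaw":200},{"xyz":[0,0,5.5],"turn":0,"jaw":200}]'

```text
clock: 4.58
position: [0.6096, -0.0287, 0.0979]
ee_rot: [-1.703, -2.639, 0.011]
force: [0.5, 0.8, -2.4]
width: 0.483
```

```bash
python3 -c "
from h import *
go(.6112,-.0283,.0445,24.4)"
```

```text
t 4.58 pos [ 0.6096 -0.0287  0.0979] jaw 24.3 tilt 0.41 j7 0.61 w 0.483 F [ 0.5  0.8 -2.4]
delta cm [-0.01  0.19  5.34] turn opts [-1.000e-01  1.799e+02]
```

Call:
arm_command --deltas '[{"xyz":[0,0.1,1.5],"turn":0,"jaw":200},{"xyz":[0,0.1,3],"turn":0,"jaw":200},{"xyz":[0,0.1,4.2],"turn":0,"jaw":200},{"xyz":[0,0.1,5.2],"turn":0,"jaw":200},{"xyz":[0,0.1,5.2],"turn":0,"jaw":200}]'

```text
clock: 5.0
position: [0.6096, -0.0286, 0.0447]
ee_rot: [-1.702, -2.638, 0.013]
force: [-1.5, 0.0, -4.0]
width: 0.486
```

Call:
arm_command --deltas '[{"xyz":[0,0,0.3],"turn":0,"jaw":200},{"xyz":[0,0,0.3],"turn":0,"jaw":200}]'

```text
clock: 5.17
position: [0.6101, -0.0288, 0.0421]
ee_rot: [-1.703, -2.638, 0.012]
force: [0.2, 0.0, -3.2]
width: 0.484
```

```bash
python3 -c "
from h import *
go(.6112,-.0283,.0425,24.4)
from cell import get_image
cv2.imwrite('pics/e.png',get_image('wrist')['frame'][:,:,::-1])"
```

```text
t 5.17 pos [ 0.6101 -0.0288  0.0421] jaw 24.3 tilt 0.45 j7 0.63 w 0.484 F [ 0.2  0.  -3.2]
delta cm [-0.    0.12 -0.04] turn opts [-1.000e-01  1.799e+02]
```

View pics/e.png

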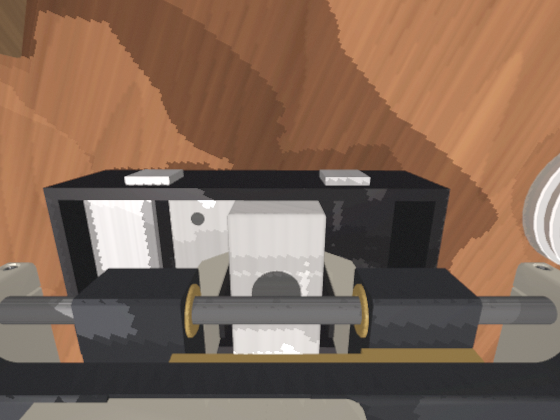

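Call:
arm_command --deltas '[{"xyz":[0,-1.5,0],"turn":0,"jaw":200},{"xyz":[0,-3,0],"turn":0,"jaw":200},{"xyz":[0,-4,0],"turn":0,"jaw":200},{"xyz":[0,-4,0],"turn":0,"jaw":200}]'

```text
clock: 5.55
position: [0.5722, -0.0463, 0.0431]
ee_rot: [-1.705, -2.637, 0.013]
force: [0.4, -0.8, -2.7]
width: 0.486
```

```bash
python3 -c "
from h import *;from cell import observe
x,y=uncase(.0305,0)
go(x,y,.042,24.4); print(case(observe()['position']))"
```

```text
t 5.55 pos [ 0.5722 -0.0463  0.0431] jaw 24.2 tilt 0.47 j7 0.66 w 0.486 F [ 0.4 -0.8 -2.7]
delta cm [ 0.15 -0.15  0.11] turn opts [ -0.2 179.8]
[0.028974   0.00145788 0.04313114]
```

Call:
arm_command --deltas '[{"xyz":[0,-0.3,0.1],"turn":0,"jaw":200},{"xyz":[0,-0.5,0.1],"turn":0,"jaw":200},{"xyz":[0,-0.5,0.1],"turn":0,"jaw":200}]'

```text
clock: 5.8
position: [0.5709, -0.0469, 0.0432]
ee_rot: [1.702, 2.637, -0.006]
force: [6.0, 3.8, -4.4]
width: 0.489
```

```bash
python3 -c "
from h import *;from cell import observe
x,y=uncase(.0305,0)
go(x,y,.042,24.4); print(case(observe()['position']))"
```

```text
t 5.8 pos [ 0.5709 -0.0469  0.0432] jaw 24.3 tilt 0.27 j7 0.67 w 0.489 F [ 6.   3.8 -4.4]
delta cm [ 0.14 -0.01  0.12] turn opts [-1.000e-01  1.799e+02]
[0.0303862  0.00142486 0.04318108]
```

Call:
arm_command --deltas '[{"xyz":[0,-0.3,0.25],"turn":0,"jaw":200},{"xyz":[0,-0.3,0.25],"turn":0,"jaw":200},{"xyz":[0,-0.3,0.25],"turn":0,"jaw":200}]'

```text
clock: 6.05
position: [0.571, -0.047, 0.0418]
ee_rot: [1.699, 2.635, -0.001]
force: [4.6, 2.8, 2.0]
width: 0.485
```

```bash
python3 -c "
from h import *;from cell import observe
x,y=uncase(.0305,0)
go(x,y,.042,24.4); print(case(observe()['position']))"
```

```text
t 6.05 pos [ 0.571  -0.047   0.0418] jaw 24.4 tilt 0.35 j7 0.67 w 0.485 F [4.6 2.8 2. ]
delta cm [ 0.16 -0.01 -0.02] turn opts [ -0. 180.]
[0.03040756 0.00162948 0.04178671]
```

Call:
arm_command --deltas '[{"xyz":[0,0,0],"turn":0,"jaw":80},{"xyz":[0,0,0],"turn":0,"jaw":80},{"xyz":[0,0,0],"turn":0,"jaw":80},{"xyz":[0,0,-4],"turn":0,"jaw":80},{"xyz":[0,0,-8],"turn":0,"jaw":80}]'

```text
clock: 6.47
position: [0.5682, -0.047, 0.1205]
ee_rot: [1.702, 2.639, -0.007]
force: [0.8, -1.0, 1.4]
width: 0.684
```

Call:
arm_command --deltas '[{"xyz":[0,0,-4],"turn":0,"jaw":120},{"xyz":[0,0,-7],"turn":0,"jaw":120},{"xyz":[0,0,-7],"turn":0,"jaw":120}]'

```text
clock: 6.72
position: [0.5713, -0.0475, 0.1967]
ee_rot: [1.699, 2.632, 0.0]
force: [1.0, -0.8, -0.4]
width: 0.541
```

```bash
sed -i 's/^C=np.array.*;A/C=np.array([.5962,-.0333]);A/' h.py; python3 look.py f; python3 - <<'E'
from h import *
go(.5404,-.2823,.12,4)
for n in("wrist","scene"):
    d=np.load(f"f_{n}.npz");w=cloud(d);c=case(w);z=c[...,2]
    rim=c[(z>.052)&(z<.06)&(abs(c[...,0])<.12)&(abs(c[...,1])<.07)]
    print(n,"rim x",np.percentile(rim[:,0],[.5,99.5])*1e3,np.percentile(rim[:,1],[.5,99.5])*1e3)
    m=(abs(z-.068)<.005)&(abs(c[...,0])<.12)&(abs(c[...,1])<.06)&(d["frame"].min(-1)>90)
    p=c[m];print(rect(p) if len(p)>5 else 0,p[:,2].mean(), np.percentile(p[:,0],[1,99]),np.percentile(p[:,1],[1,99]))
E
```

```text
t 6.87 pos [ 0.5679 -0.0467  0.1903] jaw 24.3 tilt 0.28 j7 0.59 w 0.535 F [-0.2 -0.5 -0.9]
delta cm [-20.3  -12.19   7.14] turn opts [  20.3 -159.7]
wrist rim x [-96.26103253  97.42784373] [-48.74801499  48.26368801]
(array([29.1,  0.5]), array([79.4, 45. ]), 89.9) 0.06713533961216167 [0.00719743 0.050977  ] [-0.03889672  0.03924632]
scene rim x [-98.36053489  96.69587554] [-48.09170544  49.05777356]
(array([27.2,  1.8]), array([79.3, 47.5]), 89.6) 0.06689282253969017 [0.00463277 0.04995146] [-0.03679041  0.04064967]
```

View pics/f_wrist.png

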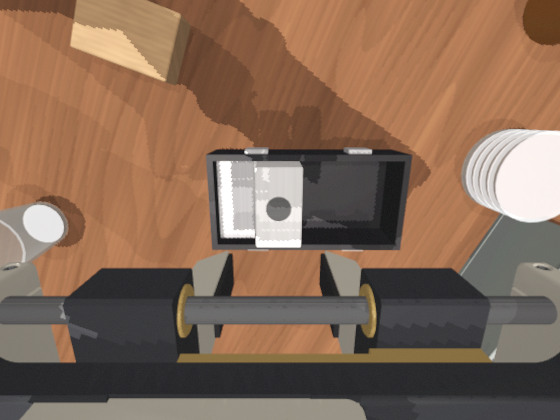

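Call:
arm_command --deltas '[{"xyz":[-20.3,-12.2,5],"turn":20.3,"jaw":120},{"xyz":[-20.3,-12.2,5],"turn":20.3,"jaw":120},{"xyz":[-20.3,-12.2,5],"turn":20.3,"jaw":120},{"xyz":[-20.3,-12.2,5],"turn":20.3,"jaw":120},{"xyz":[-20.3,-12.2,5],"turn":20.3,"jaw":120}]'

```text
clock: 7.28
position: [0.5426, -0.2505, 0.1461]
ee_rot: [-2.141, -2.297, 0.01]
force: [0.7, 0.3, 0.9]
width: 0.527
```

```bash
python3 -c "
from h import *
go(.5406,-.2822,.115,4)"
```

```text
t 7.28 pos [ 0.5426 -0.2505  0.1461] jaw 4.0 tilt 0.36 j7 0.68 w 0.527 F [0.7 0.3 0.9]
delta cm [-3.14 -0.41  3.12] turn opts [   0. -180.]
```

Call:
arm_command --deltas '[{"xyz":[-3.1,-0.4,3],"turn":0,"jaw":120},{"xyz":[-3.1,-0.4,3],"turn":0,"jaw":120},{"xyz":[-3.1,-0.4,3],"turn":0,"jaw":120}]'

```text
clock: 7.53
position: [0.5372, -0.2837, 0.1127]
ee_rot: [-2.143, -2.288, 0.016]
force: [-0.3, 1.0, 0.6]
width: 0.525
```

```bash
python3 look.py g; python3 - <<'E'
from h import *
d=np.load("g_wrist.npz");w=cloud(d);z=w[...,2]
m=(abs(z-.095)<.004)&(abs(w[...,0]-.54)<.06)&(abs(w[...,1]+.28)<.06)&(d["frame"].min(-1)>90)
print(m.sum(),rect(w[m]))
m=(abs(z-.018)<.004)&(abs(w[...,0]-.5)<.08)&(abs(w[...,1]+.28)<.07)&(d["frame"].min(-1)>90)
print(m.sum(),rect(w[m]))
go(.5406,-.2822,.062,4)
E
```

```text
2548 (array([ 537.9, -277.2]), array([16. , 68.1]), 4.1)
6974 (array([ 500.3, -285.4]), array([92., 79.]), 4.1)
t 7.68 pos [ 0.541  -0.2801  0.1158] jaw 4.1 tilt 0.36 j7 0.75 w 0.529 F [1.1 0.7 0. ]
delta cm [-0.19 -0.02  5.38] turn opts [ 1.000e-01 -1.799e+02]
```

View pics/g_wrist.png

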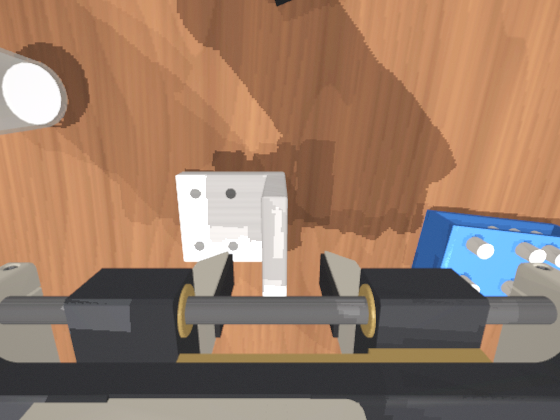

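Call:
arm_command --deltas '[{"xyz":[-0.2,-0.1,2],"turn":0,"jaw":120},{"xyz":[-0.2,-0.1,4],"turn":0,"jaw":120},{"xyz":[-0.2,-0.1,5.4],"turn":0,"jaw":120},{"xyz":[-0.2,-0.1,5.4],"turn":0,"jaw":120}]'

```text
clock: 8.02
position: [0.5393, -0.2793, 0.0598]
ee_rot: [-2.133, -2.299, 0.01]
force: [-0.4, 0.2, 0.1]
width: 0.529
```

Call:
arm_command --deltas '[{"xyz":[0,0,0],"turn":0,"jaw":240},{"xyz":[0,0,0],"turn":0,"jaw":240},{"xyz":[0,0,0],"turn":0,"jaw":240},{"xyz":[0,0,0],"turn":0,"jaw":240},{"xyz":[0,0,0],"turn":0,"jaw":240}]' --force 45

```text
clock: 8.43
position: [0.5399, -0.2794, 0.0607]
ee_rot: [-2.133, -2.3, 0.009]
force: [1.0, -0.6, -0.4]
width: 0.215
```

```bash
python3 -c "
from h import *
go(.5392,-.2825,.062,4)"
```

```text
t 8.43 pos [ 0.5399 -0.2794  0.0607] jaw 4.3 tilt 0.42 j7 0.79 w 0.215 F [ 1.  -0.6 -0.4]
delta cm [-0.3  -0.09 -0.13] turn opts [   0.3 -179.7]
```

Call:
arm_command --deltas '[{"xyz":[0,0,0],"turn":0,"jaw":240},{"xyz":[0,0,0],"turn":0,"jaw":240},{"xyz":[0,0,-4],"turn":0,"jaw":240},{"xyz":[0,0,-8],"turn":0,"jaw":240},{"xyz":[0,0,-11],"turn":0,"jaw":240}]'

```text
clock: 8.85
position: [0.5405, -0.2798, 0.1728]
ee_rot: [-2.134, -2.299, 0.009]
force: [1.1, -0.3, -3.4]
width: 0.17
```

Call:
arm_command --deltas '[{"xyz":[0,0,-1.5],"turn":0,"jaw":240},{"xyz":[0,0,-1.5],"turn":0,"jaw":240}]'

```text
clock: 9.02
position: [0.5424, -0.2811, 0.1917]
ee_rot: [2.137, 2.301, -0.005]
force: [0.4, -0.9, -4.2]
width: 0.171
```

```bash
python3 look.py i; python3 - <<'E'
from h import *
x,y=uncase(-.0805,-.003); print(x,y)
go(x,y,.19,24.4)
d=np.load("i_wrist.npz");w=cloud(d)
from cell import observe
s=observe();R=Ro.from_rotvec(s["ee_rot"]).as_matrix();t=(w-s["position"])@R
t*=1000
for nm,zz in(("plate",-34),("foot",43)):
    m=(abs(t[...,2]-zz)<8)&(abs(t[...,0])<70)&(abs(t[...,1])<100)&(d["frame"].min(-1)>90)
    p=t[m];print(nm,len(p),rect(p/1000),np.percentile(p,[1,99],axis=0).round(1).tolist())
    if nm=="foot": 
        A_=np.c_[p[:,:2],np.ones(len(p))];print(np.linalg.lstsq(A_,p[:,2],rcond=None)[0])
E
```

```text
0.6682707214054235 0.002686957583294139
t 9.17 pos [ 0.5398 -0.279   0.1861] jaw 4.3 tilt 0.53 j7 0.71 w 0.172 F [-0.1  0.  -5.2]
delta cm [27.13 14.91 -0.51] turn opts [-20.1 159.9]
plate 3902 (array([ 3.9, -1.1]), array([65.9, 29.4]), 10.2) [[-28.1, -13.1, -39.8], [35.9, 13.3, -26.7]]
foot 8085 (array([  7.2, -38.1]), array([57.8, 92.2]), 0.1) [[-20.2, -82.4, 40.9], [35.9, -2.8, 48.5]]
[ 1.43223327e-02 -1.51598510e-03  4.24516110e+01]
```

View pics/i_wrist.png

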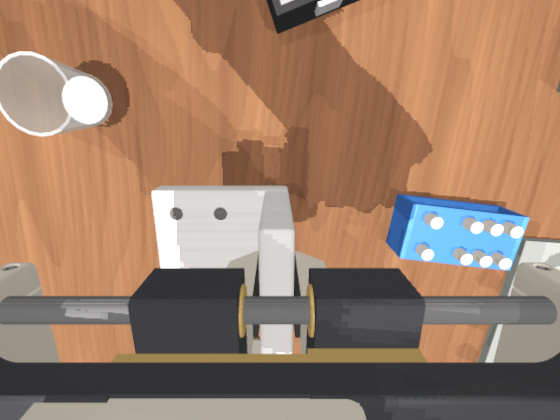

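Call:
arm_command --deltas '[{"xyz":[27.1,14.9,0],"turn":-20.1,"jaw":240},{"xyz":[27.1,14.9,0],"turn":-20.1,"jaw":240},{"xyz":[27.1,14.9,0],"turn":-20.1,"jaw":240},{"xyz":[27.1,14.9,0],"turn":-20.1,"jaw":240},{"xyz":[27.1,14.9,0],"turn":-20.1,"jaw":240}]'

```text
clock: 9.58
position: [0.6256, -0.0878, 0.1832]
ee_rot: [-1.696, -2.631, 0.01]
force: [1.2, -0.6, -5.1]
width: 0.174
```

```bash
python3 -c "
from h import *
x,y=uncase(-.0805,-.0039)
go(x,y,.175,24.4)"
```

```text
t 9.58 pos [ 0.6256 -0.0878  0.1832] jaw 24.4 tilt 0.75 j7 0.68 w 0.174 F [ 1.2 -0.6 -5.1]
delta cm [6.57 7.63 0.77] turn opts [ -0. 180.]
```

Call:
arm_command --deltas '[{"xyz":[6.6,7.6,0.8],"turn":0,"jaw":240},{"xyz":[6.6,7.6,0.8],"turn":0,"jaw":240},{"xyz":[6.6,7.6,0.8],"turn":0,"jaw":240},{"xyz":[6.6,7.6,0.8],"turn":0,"jaw":240},{"xyz":[6.6,7.6,0.8],"turn":0,"jaw":240}]'

```text
clock: 10.0
position: [0.6663, 0.0063, 0.1712]
ee_rot: [-1.689, -2.631, 0.014]
force: [-0.3, -2.0, -4.5]
width: 0.169
```

```bash
python3 -c "
from h import *
x,y=uncase(-.0805,-.0039)
go(x,y,.155,24.4)"
```

```text
t 10.0 pos [0.6663 0.0063 0.1712] jaw 24.6 tilt 1.04 j7 0.54 w 0.169 F [-0.3 -2.  -4.5]
delta cm [-0.34  0.06  1.62] turn opts [   0.2 -179.8]
```

Call:
arm_command --deltas '[{"xyz":[-0.3,0.1,1.6],"turn":0.2,"jaw":240},{"xyz":[-0.3,0.1,1.6],"turn":0.2,"jaw":240},{"xyz":[-0.3,0.1,1.6],"turn":0.2,"jaw":240},{"xyz":[-0.3,0.1,1.6],"turn":0.2,"jaw":240}]'

```text
clock: 10.33
position: [0.6676, 0.0029, 0.1549]
ee_rot: [-1.695, -2.626, 0.016]
force: [0.1, -0.4, -4.2]
width: 0.17
```

```bash
python3 look.py k; python3 - <<'E'
from h import *;from cell import observe
x,y=uncase(-.0805,-.0039); go(x,y,.155,24.4)
print(case(observe()["position"]))
d=np.load("k_wrist.npz");w=cloud(d);c=case(w)*1000;z=c[...,2]
ok=(abs(c[...,0])<130)&(abs(c[...,1])<70)
b=d["frame"].min(-1)>90
f=c[ok&b&(z>105)&(z<125)];print("foot",len(f),np.percentile(f,[1,99],axis=0).round(1).tolist(),rect(f/1000))
A_=np.c_[f[:,:2],np.ones(len(f))];print(np.linalg.lstsq(A_,f[:,2],rcond=None)[0])
r=c[ok&(z>52)&(z<60)&~b];print("rim",len(r),np.percentile(r,[1,99],axis=0).round(1).tolist())
for a in range(-100,100,20):
    q=r[(r[:,0]>a)&(r[:,0]<a+20)&(r[:,1]<0)]; 
    if len(q)>20: print(a,np.percentile(q[:,1],[1,99]).round(1))
p=c[ok&b&(z>62)&(z<74)];print("toe",len(p),np.percentile(p,[1,99],axis=0).round(1).tolist())
E
```

```text
t 10.48 pos [0.6684 0.0035 0.1559] jaw 24.4 tilt 0.99 j7 0.55 w 0.17 F [ 0.6  0.2 -4.2]
delta cm [ 0.02 -0.04  0.09] turn opts [ -0. 180.]
[-0.08093726 -0.00369742  0.15591892]
foot 7984 [[-79.4, -40.5, 107.3], [2.9, 15.5, 115.6]] (array([-41.2, -11.9]), array([92. , 57.7]), 0.0)
[9.85921232e-03 8.62203853e-04 1.13318277e+02]
rim 3259 [[-96.2, -48.6, 52.3], [97.5, 47.9, 56.8]]
-100 [-48.3  -1.3]
-80 [-48.5 -42.5]
-60 [-48.5 -42.4]
-40 [-48.6 -42.4]
-20 [-48.5 -42.4]
0 [-48.5 -43.2]
20 [-48.5 -43.2]
40 [-48.7 -43.2]
60 [-48.8 -43.1]
80 [-48.7  -0.6]
toe 3000 [[8.9, -38.9, 64.3], [50.6, 39.2, 69.0]]
```

View pics/k_wrist.png

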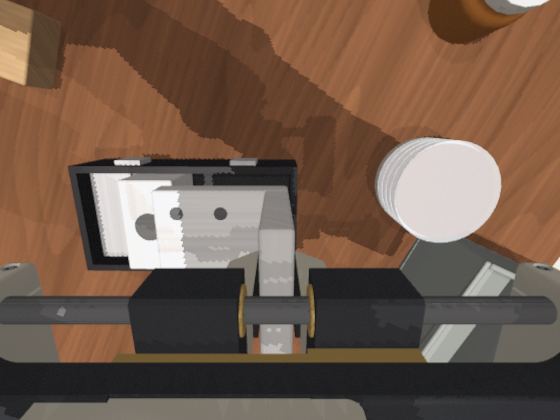

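```bash
python3 -c "
from h import *
x,y=uncase(-.0818,-.0039)
go(x,y,.125,24.4);go(x,y,.1,24.4)"
```

```text
t 10.48 pos [0.6684 0.0035 0.1559] jaw 24.4 tilt 0.99 j7 0.55 w 0.17 F [ 0.6  0.2 -4.2]
delta cm [-0.    0.13  3.09] turn opts [ -0. 180.]
t 10.48 pos [0.6684 0.0035 0.1559] jaw 24.4 tilt 0.99 j7 0.55 w 0.17 F [ 0.6  0.2 -4.2]
delta cm [-0.02  0.17  5.59] turn opts [ -0. 180.]
```

Call:
arm_command --deltas '[{"xyz":[0,0.1,1],"turn":0,"jaw":240},{"xyz":[0,0.1,1.8],"turn":0,"jaw":240},{"xyz":[0,0.15,2.5],"turn":0,"jaw":240},{"xyz":[0,0.15,3.2],"turn":0,"jaw":240},{"xyz":[0,0.15,3.2],"turn":0,"jaw":240}]'

```text
clock: 10.9
position: [0.6679, 0.0043, 0.1216]
ee_rot: [-1.693, -2.626, 0.017]
force: [-0.7, 0.5, -5.0]
width: 0.171
```

```bash
python3 -c "
from h import *;from cell import observe
x,y=uncase(-.0818,-.0039)
go(x,y,.090,24.4);print(case(observe()['position']))"
```

```text
t 10.9 pos [0.6679 0.0043 0.1216] jaw 24.4 tilt 1.17 j7 0.56 w 0.171 F [-0.7  0.5 -5. ]
delta cm [-0.1   0.15  3.16] turn opts [ -0. 180.]
[-0.08087381 -0.00462185  0.12161968]
```

Call:
arm_command --deltas '[{"xyz":[-0.1,0.15,0.8],"turn":0,"jaw":240},{"xyz":[-0.1,0.15,1.6],"turn":0,"jaw":240},{"xyz":[-0.1,0.15,2.4],"turn":0,"jaw":240},{"xyz":[-0.1,0.15,3.2],"turn":0,"jaw":240},{"xyz":[-0.1,0.15,3.2],"turn":0,"jaw":240}]'

```text
clock: 11.32
position: [0.6678, 0.0042, 0.0873]
ee_rot: [-1.691, -2.624, 0.019]
force: [-1.5, 0.3, -5.1]
width: 0.173
```

```bash
python3 -c "
from h import *;from cell import observe
x,y=uncase(-.0818,-.0039)
go(x,y,.067,24.4);print(case(observe()['position']))"
```

```text
t 11.32 pos [0.6678 0.0042 0.0873] jaw 24.4 tilt 1.35 j7 0.57 w 0.173 F [-1.5  0.3 -5.1]
delta cm [-0.09  0.16  2.03] turn opts [ -0. 180.]
[-0.08065989 -0.00454742  0.08734943]
```

Call:
arm_command --deltas '[{"xyz":[-0.1,0.2,0.7],"turn":0,"jaw":240},{"xyz":[-0.1,0.2,1.4],"turn":0,"jaw":240},{"xyz":[-0.1,0.2,1.9],"turn":0,"jaw":240},{"xyz":[-0.1,0.2,2.0],"turn":0,"jaw":240},{"xyz":[-0.1,0.2,2.0],"turn":0,"jaw":240}]'

```text
clock: 11.73
position: [0.6694, 0.0041, 0.0672]
ee_rot: [-1.691, -2.623, 0.019]
force: [-0.5, -0.4, -4.2]
width: 0.174
```

```bash
python3 -c "
from h import *;from cell import observe
x,y=uncase(-.0818,-.0039)
go(x,y,.066,24.4);print(case(observe()['position']))"
```

```text
t 11.73 pos [0.6694 0.0041 0.0672] jaw 24.4 tilt 1.37 j7 0.58 w 0.174 F [-0.5 -0.4 -4.2]
delta cm [ 0.   -0.03  0.12] turn opts [ -0. 180.]
[-0.08214553 -0.00383835  0.06716983]
```

Call:
arm_command --deltas '[{"xyz":[0,0,0.25],"turn":0,"jaw":240},{"xyz":[0,0,0.25],"turn":0,"jaw":240},{"xyz":[0,0,0.25],"turn":0,"jaw":240}]'

```text
clock: 11.98
position: [0.6697, 0.0044, 0.0668]
ee_rot: [-1.691, -2.624, 0.017]
force: [-6.9, 2.3, 16.3]
width: 0.17
```

```bash
python3 look.py l;python3 - <<'E'
from h import *;from cell import observe
x,y=uncase(-.0818,-.0039)
go(x,y,.066,24.4);print(case(observe()['position']))
d=np.load("l_wrist.npz");c=case(cloud(d))*1000;z=c[...,2]
ok=(abs(c[...,0])<130)&(abs(c[...,1])<42);b=d["frame"].min(-1)>90
f=c[ok&b&(z>18)&(z<32)];print("foot",len(f),np.percentile(f,[1,50,99],axis=0).round(1).tolist())
A_=np.c_[f[:,:2],np.ones(len(f))];print(np.linalg.lstsq(A_,f[:,2],rcond=None)[0])
E
```

```text
t 12.13 pos [0.6697 0.0045 0.0668] jaw 24.4 tilt 1.3 j7 0.58 w 0.171 F [-7.   2.3 16.9]
delta cm [-0.01 -0.07  0.08] turn opts [ -0. 180.]
[-0.08250456 -0.00403641  0.06680181]
foot 7278 [[-69.1, -34.7, 19.8], [-28.1, -12.0, 24.5], [6.8, 15.1, 30.5]]
[ 2.20011454e-02 -7.22011745e-03  2.51252589e+01]
```

View pics/l_wrist.png

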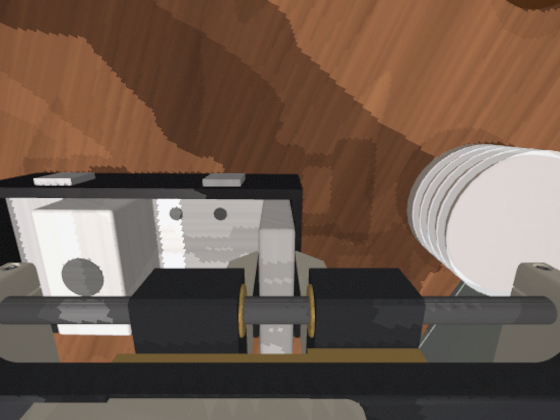

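Call:
arm_command --deltas '[{"xyz":[0,0,0],"turn":0,"jaw":140},{"xyz":[0,0,0],"turn":0,"jaw":140},{"xyz":[0,0,0],"turn":0,"jaw":140},{"xyz":[0,0,-3],"turn":0,"jaw":140},{"xyz":[0,0,-6],"turn":0,"jaw":140}]'

```text
clock: 12.55
position: [0.6698, 0.0044, 0.1256]
ee_rot: [-1.69, -2.621, 0.021]
force: [1.3, 0.3, 1.0]
width: 0.44
```

Call:
arm_command --deltas '[{"xyz":[0,0,-4],"turn":0,"jaw":140},{"xyz":[0,0,-8],"turn":0,"jaw":140},{"xyz":[0,0,-8],"turn":0,"jaw":140}]'

```text
clock: 12.8
position: [0.6762, 0.0036, 0.214]
ee_rot: [-1.696, -2.63, 0.01]
force: [1.5, -0.9, 1.0]
width: 0.451
```

```bash
python3 look.py n;python3 - <<'E'
from h import *;from cell import observe
go(.5863,.3057,.12,30.5)
for n in("wrist","scene"):
    d=np.load(f"n_{n}.npz");c=case(cloud(d))*1000;z=c[...,2]
    ok=(abs(c[...,0])<130)&(abs(c[...,1])<60);b=d["frame"].min(-1)>90
    r=c[ok&(z>52)&(z<60)&~b];print("rim",len(r),np.percentile(r,[.5,99.5],axis=0).round(1).tolist())
    for k,lo,hi in(("toe",63,73),("plate",95,107),("foot",18,30)):
        f=c[ok&b&(z>lo)&(z<hi)];print(n,k,len(f),np.percentile(f,[1,50,99],axis=0).round(1).tolist())
E
```

```text
t 12.95 pos [0.6722 0.0043 0.2057] jaw 24.4 tilt 1.45 j7 0.53 w 0.452 F [-0.7 -0.4 -0.8]
delta cm [30.9   4.82  8.82] turn opts [ -6.1 173.9]
rim 3004 [[-96.2, -48.5, 52.1], [97.4, 48.4, 57.0]]
wrist toe 3403 [[6.3, -38.8, 64.6], [27.6, -2.1, 67.2], [50.3, 39.1, 69.2]]
wrist plate 1479 [[-88.3, -40.4, 97.3], [-81.0, -4.4, 100.0], [-73.0, 37.7, 101.7]]
wrist foot 4313 [[-67.9, -38.6, 20.6], [-30.9, -2.3, 23.2], [8.3, 37.4, 28.6]]
rim 334 [[-98.6, -46.5, 52.1], [97.7, 49.3, 58.9]]
scene toe 431 [[-90.5, -31.5, 63.3], [21.8, 10.5, 67.1], [49.6, 41.2, 72.5]]
scene plate 230 [[-91.1, -38.7, 95.5], [-83.4, 0.9, 100.1], [-74.0, 39.7, 103.8]]
scene foot 373 [[-57.3, -32.3, 19.1], [-11.9, 7.3, 23.1], [7.7, 37.5, 29.3]]
```

View pics/n_wrist.png

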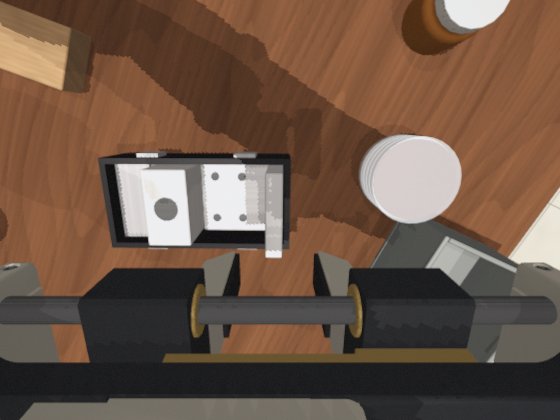

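Call:
arm_command --deltas '[{"xyz":[30.9,4.8,4],"turn":-6.1,"jaw":140},{"xyz":[30.9,4.8,4],"turn":-6.1,"jaw":140},{"xyz":[30.9,4.8,4],"turn":-6.1,"jaw":140},{"xyz":[30.9,4.8,4],"turn":-6.1,"jaw":140},{"xyz":[30.9,4.8,4],"turn":-6.1,"jaw":140}]'

```text
clock: 13.37
position: [0.6143, 0.2049, 0.1787]
ee_rot: [-1.547, -2.706, 0.021]
force: [0.6, -0.4, 0.1]
width: 0.451
```

```bash
python3 -c "
from h import *
go(.5863,.3057,.11,30.5)"
```

```text
t 13.37 pos [0.6143 0.2049 0.1787] jaw 30.5 tilt 1.6 j7 0.31 w 0.451 F [ 0.6 -0.4  0.1]
delta cm [10.    2.86  6.95] turn opts [ -0. 180.]
```

Call:
arm_command --deltas '[{"xyz":[10,2.9,7],"turn":0,"jaw":140},{"xyz":[10,2.9,7],"turn":0,"jaw":140},{"xyz":[10,2.9,7],"turn":0,"jaw":140},{"xyz":[10,2.9,7],"turn":0,"jaw":140},{"xyz":[10,2.9,7],"turn":0,"jaw":140}]'

```text
clock: 13.78
position: [0.5827, 0.3087, 0.1054]
ee_rot: [-1.538, -2.706, 0.029]
force: [0.4, -0.8, 0.1]
width: 0.456
```

```bash
python3 look.py o; python3 - <<'E'
from h import *
d=np.load("o_wrist.npz");w=cloud(d);z=w[...,2];b=d["frame"].min(-1)>90
ok=(abs(w[...,0]-.586)<.07)&(abs(w[...,1]-.306)<.07)&b
for k,lo,hi in(("fin",.076,.084),("tier",.031,.037),("low",.018,.026)):
    m=ok&(z>lo)&(z<hi);print(k,m.sum(),rect(w[m]))
go(.5863,.3057,.046,30.5)
from cell import observe
print(Ro.from_rotvec(observe()["ee_rot"]).as_matrix()[:,2])
E
```

```text
fin 1511 (array([584.4, 306. ]), array([13.7, 49.8]), 31.0)
tier 3997 (array([584.5, 306. ]), array([46.9, 79.7]), 30.4)
low 2527 (array([584.4, 306.1]), array([73. , 79.8]), 30.3)
t 13.93 pos [0.5872 0.304  0.1091] jaw 30.4 tilt 1.6 j7 0.17 w 0.449 F [-0.2 -0.3  0.4]
delta cm [0.1  0.16 6.31] turn opts [-1.000e-01  1.799e+02]
[-0.02792751 -0.00125749 -0.99960916]
```

View pics/o_wrist.png

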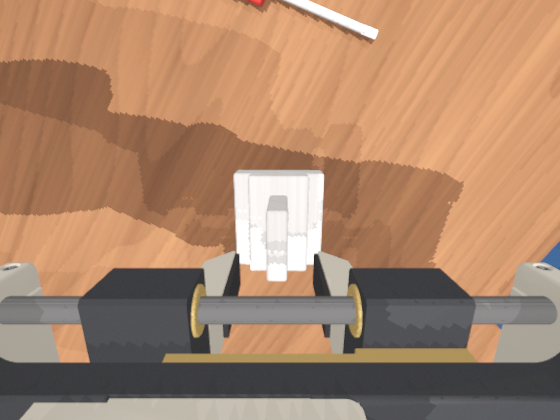

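Call:
arm_command --deltas '[{"xyz":[0.2,0.1,2],"turn":0,"jaw":140},{"xyz":[0.2,0.1,4],"turn":0,"jaw":140},{"xyz":[0.2,0.1,6.2],"turn":0,"jaw":140},{"xyz":[0.2,0.1,6.2],"turn":0,"jaw":140}]'

```text
clock: 14.27
position: [0.5839, 0.3032, 0.0439]
ee_rot: [-1.553, -2.701, 0.031]
force: [-0.0, -1.6, -1.5]
width: 0.451
```

Call:
arm_command --deltas '[{"xyz":[0,0,0],"turn":0,"jaw":245},{"xyz":[0,0,0],"turn":0,"jaw":245},{"xyz":[0,0,0],"turn":0,"jaw":245},{"xyz":[0,0,0],"turn":0,"jaw":245},{"xyz":[0,0,0],"turn":0,"jaw":245}]' --force 45

```text
clock: 14.68
position: [0.5855, 0.3038, 0.0456]
ee_rot: [-1.554, -2.703, 0.026]
force: [3.9, 0.9, 11.8]
width: 0.151
```

```bash
python3 -c "
from h import *
go(.585,.306,.046,30.4)"
```

```text
t 14.68 pos [0.5855 0.3038 0.0456] jaw 30.2 tilt 1.65 j7 0.19 w 0.151 F [ 3.9  0.9 11.8]
delta cm [ 0.21  0.07 -0.04] turn opts [ -0.2 179.8]
```

Call:
arm_command --deltas '[{"xyz":[0,0,-0.5],"turn":0,"jaw":245},{"xyz":[0,0,-4],"turn":0,"jaw":245},{"xyz":[0,0,-8],"turn":0,"jaw":245},{"xyz":[0,0,-12],"turn":0,"jaw":245},{"xyz":[0,0,-14],"turn":0,"jaw":245}]'

```text
clock: 15.1
position: [0.591, 0.3045, 0.1909]
ee_rot: [-1.556, -2.705, 0.019]
force: [0.7, 0.6, -3.5]
width: 0.15
```

Call:
arm_command --deltas '[{"xyz":[0,0,0],"turn":0,"jaw":245},{"xyz":[0,0,0],"turn":0,"jaw":245}]'

```text
clock: 15.27
position: [0.5916, 0.3048, 0.1924]
ee_rot: [-1.556, -2.706, 0.015]
force: [0.1, 0.2, -5.8]
width: 0.151
```

```bash
cat > tf.py <<'E'
from h import *
import sys
from cell import observe
d=np.load(sys.argv[1]+"_wrist.npz");w=cloud(d);s=observe();R=Ro.from_rotvec(s["ee_rot"]).as_matrix();t=(w-s["position"])@R*1000
b=d["frame"].min(-1)>90
for nm,zz in(("tier",12),("low",24)):
    m=(abs(t[...,2]-zz)<4)&(abs(t[...,0])<70)&(abs(t[...,1])<60)&b
    p=t[m];print(nm,len(p),rect(p/1000),np.percentile(p,[1,99],axis=0).round(1).tolist())
    A_=np.c_[p[:,:2],np.ones(len(p))];print(np.linalg.lstsq(A_,p[:,2],rcond=None)[0])
    W=w[m]*1000;print("world slope",np.linalg.lstsq(np.c_[W[:,:2],np.ones(len(W))],W[:,2],rcond=None)[0])
E
python3 look.py p; python3 tf.py p; python3 -c "
from h import *
x,y=uncase(-.0334,-.001);print(x,y)
go(x,y,.19,24.4)"
```

```text
tier 4092 (array([22. , -0.1]), array([47.4, 41.1]), 89.3) [[4.2, -23.1, 10.4], [42.1, 22.9, 14.5]]
[ 2.04235174e-02 -1.27214534e-03  1.15047926e+01]
world slope [-1.65287405e-02 -1.91682778e-02  1.92433867e+02]
low 3014 (array([15.8, -0.1]), array([53. , 73.2]), 0.1) [[-9.4, -36.1, 20.6], [42.1, 36.0, 26.8]]
[ 1.28084686e-02 -1.47161880e-03  2.37002883e+01]
world slope [-2.02355774e-02 -1.24950768e-02  1.80389889e+02]
0.6262037298411017 -0.01859162838305413
t 15.42 pos [0.5894 0.3041 0.1884] jaw 30.2 tilt 1.61 j7 0.15 w 0.151 F [-0.2 -0.1 -5. ]
delta cm [-29.73 -13.06  -0.2 ] turn opts [   5.8 -174.2]
```

View pics/p_wrist.png

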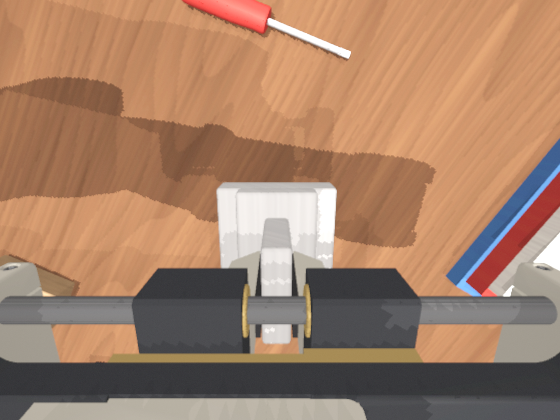

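Call:
arm_command --deltas '[{"xyz":[-29.7,-13,0],"turn":5.8,"jaw":245},{"xyz":[-29.7,-13,0],"turn":5.8,"jaw":245},{"xyz":[-29.7,-13,0],"turn":5.8,"jaw":245},{"xyz":[-29.7,-13,0],"turn":5.8,"jaw":245},{"xyz":[-29.7,-13,0],"turn":5.8,"jaw":245}]'

```text
clock: 15.83
position: [0.6123, 0.0955, 0.1867]
ee_rot: [-1.687, -2.62, 0.031]
force: [1.0, -0.3, -4.0]
width: 0.152
```

```bash
python3 -c "
from h import *
x,y=uncase(-.0334,.0023)
go(x,y,.175,24.4)"
```

```text
t 15.83 pos [0.6123 0.0955 0.1867] jaw 24.5 tilt 1.83 j7 0.38 w 0.152 F [ 1.  -0.3 -4. ]
delta cm [-11.31  -3.43   1.16] turn opts [ 1.000e-01 -1.799e+02]
```

Call:
arm_command --deltas '[{"xyz":[-11.3,-3.4,0.8],"turn":0,"jaw":245},{"xyz":[-11.3,-3.4,0.8],"turn":0,"jaw":245},{"xyz":[-11.3,-3.4,0.8],"turn":0,"jaw":245},{"xyz":[-11.3,-3.4,0.8],"turn":0,"jaw":245},{"xyz":[-11.3,-3.4,0.8],"turn":0,"jaw":245}]'

```text
clock: 16.25
position: [0.6264, -0.0254, 0.1763]
ee_rot: [-1.694, -2.613, 0.037]
force: [-0.0, 1.6, -3.8]
width: 0.149
```

```bash
python3 -c "
from h import *
x,y=uncase(-.0334,.0023)
go(x,y,.175,24.4)"
```

```text
t 16.25 pos [ 0.6264 -0.0254  0.1763] jaw 24.1 tilt 2.07 j7 0.57 w 0.149 F [-0.   1.6 -3.8]
delta cm [0.3  0.27 0.13] turn opts [ -0.3 179.7]
```

Call:
arm_command --deltas '[{"xyz":[0.3,0.3,1],"turn":-0.3,"jaw":245},{"xyz":[0.3,0.3,1],"turn":-0.3,"jaw":245},{"xyz":[0.3,0.3,1],"turn":-0.3,"jaw":245},{"xyz":[0.3,0.3,1],"turn":-0.3,"jaw":245}]'

```text
clock: 16.58
position: [0.6272, -0.0199, 0.1655]
ee_rot: [-1.683, -2.618, 0.037]
force: [-0.6, -1.0, -3.9]
width: 0.153
```

```bash
python3 look.py q; python3 - <<'E'
from h import *;from cell import observe
x,y=uncase(-.0334,.0023); go(x,y,.155,24.4)
s=observe();print(case(s["position"]),"axis",Ro.from_rotvec(s["ee_rot"]).as_matrix()[:,2].round(4))
zt=s["position"][2]*1000
d=np.load("q_wrist.npz");c=case(cloud(d))*1000;z=c[...,2];b=d["frame"].min(-1)>90
ok=(abs(c[...,0])<130)&(abs(c[...,1])<60)
f=c[ok&b&(abs(z-(zt-24))<5)];print("low",len(f),np.percentile(f,[.5,99.5],axis=0).round(1).tolist(),rect(f/1000))
print(np.linalg.lstsq(np.c_[f[:,:2],np.ones(len(f))],f[:,2],rcond=None)[0])
r=c[ok&~b&(z>52)&(z<60)];print("rim",np.percentile(r,[.5,99.5],axis=0).round(1).tolist())
q=r[(r[:,1]<0)&(abs(r[:,0])<60)];print("inner y",np.percentile(q[:,1],99))
for k,lo,hi in(("toe",63,73),("plate",95,107)):
    p=c[ok&b&(z>lo)&(z<hi)];print(k,len(p),np.percentile(p,[.5,99.5],axis=0).round(1).tolist())
E
```

```text
t 16.73 pos [ 0.6277 -0.0208  0.1665] jaw 24.5 tilt 2.04 j7 0.58 w 0.149 F [ 0.2  0.5 -3.3]
delta cm [-0.08 -0.01  1.15] turn opts [ 1.000e-01 -1.799e+02]
[-0.03389732  0.00164418  0.16646961] axis [-0.0353 -0.005  -0.9994]
low 3074 [[-68.8, -41.0, 137.8], [3.6, 11.2, 146.7]] (array([-32.7, -14.6]), array([73.4, 53.1]), 0.3)
[3.27104032e-02 2.94705193e-03 1.43122207e+02]
rim [[-96.0, -48.7, 52.1], [97.5, 48.0, 56.9]]
inner y -42.55302636710505
toe 3175 [[-80.5, -40.6, 63.8], [50.9, 39.7, 69.9]]
plate 1618 [[-88.6, -40.6, 95.8], [-73.2, 31.1, 101.7]]
```

View pics/q_wrist.png

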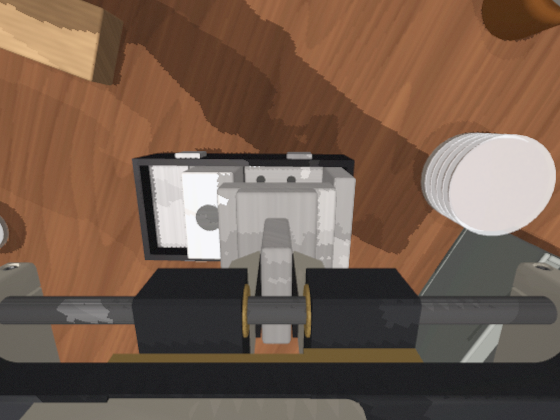

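```bash
python3 -c "
from h import *
x,y=uncase(-.0349,.0024)
go(x,y,.13,24.4);go(x,y,.105,24.4)"
```

```text
t 16.73 pos [ 0.6277 -0.0208  0.1665] jaw 24.5 tilt 2.04 j7 0.58 w 0.149 F [ 0.2  0.5 -3.3]
delta cm [-0.11  0.22  3.64] turn opts [ 1.000e-01 -1.799e+02]
t 16.73 pos [ 0.6277 -0.0208  0.1665] jaw 24.5 tilt 2.04 j7 0.58 w 0.149 F [ 0.2  0.5 -3.3]
delta cm [-0.14  0.31  6.14] turn opts [ 1.000e-01 -1.799e+02]
```

Call:
arm_command --deltas '[{"xyz":[-0.1,0.15,1],"turn":0.1,"jaw":245},{"xyz":[-0.1,0.2,2],"turn":0.1,"jaw":245},{"xyz":[-0.1,0.25,3],"turn":0.1,"jaw":245},{"xyz":[-0.1,0.25,3.6],"turn":0.1,"jaw":245},{"xyz":[-0.1,0.25,3.6],"turn":0.1,"jaw":245}]'

```text
clock: 17.15
position: [0.6277, -0.0207, 0.128]
ee_rot: [-1.686, -2.615, 0.04]
force: [-0.1, -0.1, -4.2]
width: 0.148
```

```bash
python3 -c "
from h import *;from cell import observe
x,y=uncase(-.0349,.0024)
go(x,y,.105,24.4);print(case(observe()['position']))"
```

```text
t 17.15 pos [ 0.6277 -0.0207  0.128 ] jaw 24.4 tilt 2.25 j7 0.59 w 0.148 F [-0.1 -0.1 -4.2]
delta cm [-0.11  0.19  2.3 ] turn opts [ -0. 180.]
[-0.03389894  0.00157963  0.12801532]
```

Call:
arm_command --deltas '[{"xyz":[-0.15,0.25,0.5],"turn":0,"jaw":245},{"xyz":[-0.15,0.25,1.2],"turn":0,"jaw":245},{"xyz":[-0.15,0.3,1.8],"turn":0,"jaw":245},{"xyz":[-0.15,0.3,2.2],"turn":0,"jaw":245},{"xyz":[-0.15,0.3,2.2],"turn":0,"jaw":245}]'

```text
clock: 17.57
position: [0.6295, -0.0209, 0.1048]
ee_rot: [-1.686, -2.614, 0.041]
force: [-0.2, 0.2, -5.1]
width: 0.153
```

```bash
python3 look.py r; python3 - <<'E'
from h import *;from cell import observe
x,y=uncase(-.0349,.0024); go(x,y,.085,24.4)
s=observe();print(case(s["position"]))
zt=s["position"][2]*1000
d=np.load("r_wrist.npz");c=case(cloud(d))*1000;z=c[...,2];b=d["frame"].min(-1)>90
ok=(abs(c[...,0])<130)&(abs(c[...,1])<60)
f=c[ok&b&(abs(z-(zt-24))<5)&(c[...,0]<10)];f2=f[(f[:,0]>-72)&(f[:,0]<4.5)];print("low",len(f),np.percentile(f,[.5,99.5],axis=0).round(1).tolist(),np.percentile(f2,[.5,99.5],axis=0).round(1).tolist())
q=c[ok&~b&(z>52)&(z<60)&(c[...,1]<0)&(abs(c[...,0])<60)];print("inner y",np.percentile(q[:,1],[1,99]))
E
```

```text
t 17.72 pos [ 0.6304 -0.021   0.1061] jaw 24.4 tilt 2.23 j7 0.6 w 0.15 F [ 0.3  0.1 -3.8]
delta cm [ 0.03 -0.05  2.12] turn opts [ -0. 180.]
[-0.03620159  0.00294918  0.10614414]
low 3397 [[-84.3, -40.6, 77.4], [1.5, 12.6, 86.8]] [[-70.9, -39.6, 77.5], [1.5, 12.6, 86.5]]
inner y [-48.59870609 -42.65682645]
```

View pics/r_wrist.png

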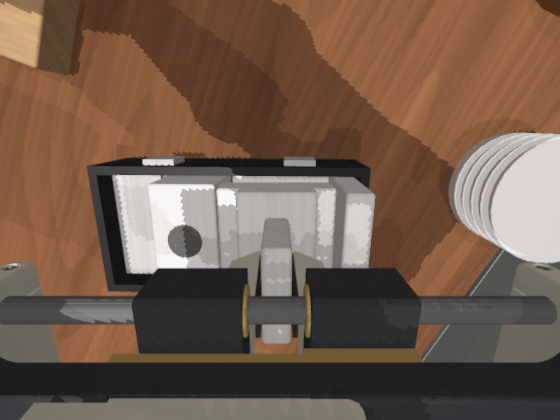

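Call:
arm_command --deltas '[{"xyz":[0,-0.05,0.5],"turn":0,"jaw":245},{"xyz":[0,-0.05,1],"turn":0,"jaw":245},{"xyz":[0,-0.05,1.5],"turn":0,"jaw":245},{"xyz":[0,-0.05,2],"turn":0,"jaw":245},{"xyz":[0,-0.05,2],"turn":0,"jaw":245}]'

```text
clock: 18.13
position: [0.6282, -0.0212, 0.0848]
ee_rot: [-1.686, -2.613, 0.041]
force: [-0.5, 0.1, -4.2]
width: 0.15
```

```bash
python3 -c "
from h import *;from cell import observe
x,y=uncase(-.0351,.0026)
go(x,y,.072,24.4);print(case(observe()['position']))"
```

```text
t 18.13 pos [ 0.6282 -0.0212  0.0848] jaw 24.4 tilt 2.35 j7 0.61 w 0.15 F [-0.5  0.1 -4.2]
delta cm [-0.05  0.14  1.27] turn opts [ -0. 180.]
[-0.03415521  0.00223387  0.08476559]
```

No contact so far. I'll lower it the rest of the way.

Call:
arm_command --deltas '[{"xyz":[-0.05,0.15,0.4],"turn":0,"jaw":245},{"xyz":[-0.05,0.15,0.8],"turn":0,"jaw":245},{"xyz":[-0.05,0.15,1.2],"turn":0,"jaw":245},{"xyz":[-0.05,0.15,1.3],"turn":0,"jaw":245}]'

```text
clock: 18.47
position: [0.6288, -0.0211, 0.0708]
ee_rot: [-1.685, -2.613, 0.042]
force: [0.7, -0.4, -3.5]
width: 0.151
```

```bash
python3 -c "
from h import *;from cell import observe
x,y=uncase(-.0351,.0026)
go(x,y,.07,24.4);print(case(observe()['position']))"
```

```text
t 18.47 pos [ 0.6288 -0.0211  0.0708] jaw 24.4 tilt 2.41 j7 0.61 w 0.151 F [ 0.7 -0.4 -3.5]
delta cm [-0.02  0.04  0.08] turn opts [ -0. 180.]
[-0.03477666  0.00236769  0.07081023]
```

Call:
arm_command --deltas '[{"xyz":[0,0,0.2],"turn":0,"jaw":245},{"xyz":[0,0,0.3],"turn":0,"jaw":245},{"xyz":[0,0,0.3],"turn":0,"jaw":245}]'

```text
clock: 18.72
position: [0.6289, -0.0212, 0.0704]
ee_rot: [-1.686, -2.613, 0.04]
force: [-9.6, 0.5, 21.1]
width: 0.15
```

```bash
python3 -c "
from h import *;from cell import observe
x,y=uncase(-.0351,.0026)
go(x,y,.07,24.4);print(case(observe()['position']))"
```

```text
t 18.72 pos [ 0.6289 -0.0212  0.0704] jaw 24.4 tilt 2.35 j7 0.61 w 0.15 F [-9.6  0.5 21.1]
delta cm [-0.01  0.04  0.04] turn opts [ -0. 180.]
[-0.03472362  0.00250281  0.0703811 ]
```

Call:
arm_command --deltas '[{"xyz":[0,0,0],"turn":0,"jaw":190},{"xyz":[0,0,0],"turn":0,"jaw":190},{"xyz":[0,0,0],"turn":0,"jaw":190}]'

```text
clock: 18.97
position: [0.6295, -0.0213, 0.0709]
ee_rot: [-1.687, -2.614, 0.039]
force: [0.4, 0.0, -0.4]
width: 0.25
```

Call:
arm_command --deltas '[{"xyz":[0,0,-2],"turn":0,"jaw":190},{"xyz":[0,0,-5],"turn":0,"jaw":190},{"xyz":[0,0,-9],"turn":0,"jaw":190},{"xyz":[0,0,-13],"turn":0,"jaw":190},{"xyz":[0,0,-13],"turn":0,"jaw":190}]'

```text
clock: 19.38
position: [0.6391, -0.0214, 0.2089]
ee_rot: [-1.693, -2.622, 0.028]
force: [0.7, 0.5, 1.4]
width: 0.256
```

```bash
cat > chk.py <<'E'
import sys
from h import *
for n in("wrist","top","scene"):
    d=np.load(f"{sys.argv[1]}_{n}.npz");c=case(cloud(d))*1000;z=c[...,2]
    ok=(abs(c[...,0])<130)&(abs(c[...,1])<60);b=d["frame"].min(-1)>90
    r=c[ok&(z>52)&(z<60)&~b];print(n,"rim",len(r),np.percentile(r,[.5,99.5],axis=0).round(1).tolist())
    for k,lo,hi,a,e in(("toe",63,73,0,60),("plate",96,107,-95,-65),("fin",98,112,-60,0),("tier",53,63,-65,0)):
        f=c[ok&b&(z>lo)&(z<hi)&(c[...,0]>a)&(c[...,0]<e)]
        if len(f)>30: print(" ",k,len(f),np.percentile(f,[1,50,99],axis=0).round(1).tolist(),"slope",np.linalg.lstsq(np.c_[f[:,:2],np.ones(len(f))],f[:,2],rcond=None)[0][:2].round(3))
E
python3 look.py s; python3 chk.py s; python3 -c "
from h import *
go(.5,.1,.2,24.4)"
```

```text
wrist rim 2665 [[-96.3, -48.5, 52.1], [97.5, 48.3, 56.9]]
  toe 3544 [[6.6, -38.8, 64.7], [28.1, -2.0, 67.2], [50.5, 39.2, 68.9]] slope [0.006 0.002]
  plate 1605 [[-88.2, -40.1, 97.1], [-80.4, -3.7, 100.0], [-72.8, 37.4, 101.6]] slope [-0.021  0.001]
  fin 874 [[-39.1, -24.7, 100.6], [-32.8, -1.3, 103.0], [-25.8, 23.6, 104.8]] slope [-0.019  0.005]
  tier 2589 [[-55.7, -39.9, 54.7], [-38.8, -8.1, 57.1], [-9.5, 43.1, 58.8]] slope [-0.001 -0.001]
top rim 78 [[24.8, 5.1, 52.4], [95.3, 48.7, 59.2]]
scene rim 372 [[-98.3, -47.8, 52.1], [96.7, 49.2, 58.7]]
  toe 304 [[5.6, -11.3, 63.7], [27.5, 17.0, 67.1], [49.5, 41.3, 70.2]] slope [0.017 0.001]
  plate 226 [[-90.8, -38.7, 96.2], [-83.0, -0.3, 99.8], [-73.8, 39.1, 103.1]] slope [ 0.046 -0.005]
  fin 121 [[-41.9, -24.0, 98.4], [-34.8, 1.7, 102.7], [-26.6, 25.6, 105.5]] slope [ 0.1 -0. ]
  tier 266 [[-57.2, -41.6, 53.8], [-40.2, 14.5, 57.2], [-11.7, 48.5, 62.3]] slope [-0.023  0.   ]
t 19.53 pos [ 0.6348 -0.0206  0.2009] jaw 24.4 tilt 2.21 j7 0.56 w 0.256 F [ 0.2 -0.2 -0.5]
delta cm [16.54 -7.3   0.56] turn opts [ -0. 180.]
```

View pics/s_wrist.png

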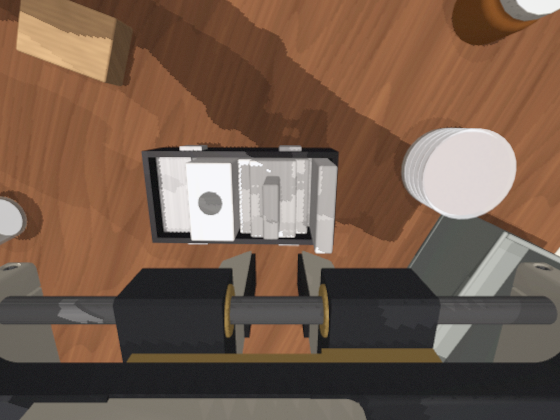

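Call:
arm_command --deltas '[{"xyz":[16,-7,-3],"turn":0,"jaw":190},{"xyz":[16,-7,-3],"turn":0,"jaw":190},{"xyz":[16,-7,-3],"turn":0,"jaw":190},{"xyz":[16,-7,-3],"turn":0,"jaw":190},{"xyz":[16,-7,-3],"turn":0,"jaw":190}]'

```text
clock: 19.95
position: [0.5015, 0.1013, 0.2345]
ee_rot: [-1.676, -2.616, 0.039]
force: [0.5, 1.3, -0.6]
width: 0.257
```

Call:
arm_command --deltas '[{"xyz":[5,-4,0],"turn":0,"jaw":190},{"xyz":[5,-4,0],"turn":0,"jaw":190},{"xyz":[5,-4,0],"turn":0,"jaw":190}]'

```text
clock: 20.2
position: [0.439, 0.1329, 0.2354]
ee_rot: [-1.667, -2.616, 0.043]
force: [0.0, 0.2, -0.2]
width: 0.255
```

```bash
python3 look.py u; python3 chk.py u
```

```text
wrist rim 12 [[45.6, -47.2, 54.2], [91.7, -10.0, 56.1]]
  toe 218 [[35.2, -39.6, 63.4], [44.4, -26.3, 66.9], [51.4, -13.9, 68.4]] slope [-0.057  0.014]
top rim 331 [[-97.5, -48.1, 52.2], [95.0, 48.9, 59.9]]
  toe 492 [[4.9, -37.6, 63.7], [27.1, 1.6, 68.0], [48.9, 40.6, 71.9]] slope [ 0.005 -0.002]
  plate 188 [[-90.5, -38.8, 96.4], [-82.4, -1.0, 100.8], [-75.0, 38.7, 105.8]] slope [-0.038 -0.008]
  fin 107 [[-41.7, -23.4, 99.6], [-34.1, 0.3, 103.5], [-27.6, 24.6, 109.6]] slope [-0.032 -0.007]
  tier 371 [[-58.0, -41.7, 53.9], [-27.6, -1.4, 58.1], [-11.3, 42.7, 62.2]] slope [ 0.003 -0.   ]
scene rim 429 [[-98.1, -47.9, 52.2], [96.8, 49.2, 58.8]]
  toe 474 [[4.9, -36.8, 63.4], [26.2, 2.6, 67.1], [49.4, 40.7, 70.5]] slope [ 0.015 -0.002]
  plate 221 [[-90.7, -38.8, 96.8], [-83.3, 1.5, 100.0], [-74.1, 39.2, 103.1]] slope [0.036 0.004]
  fin 122 [[-42.1, -22.8, 98.5], [-36.1, 2.3, 102.8], [-27.3, 25.5, 106.3]] slope [ 0.118 -0.017]
  tier 273 [[-57.0, -43.1, 53.3], [-39.9, 12.8, 56.7], [-11.9, 48.4, 61.9]] slope [-0.01  0.  ]
```

View pics/u_top.png

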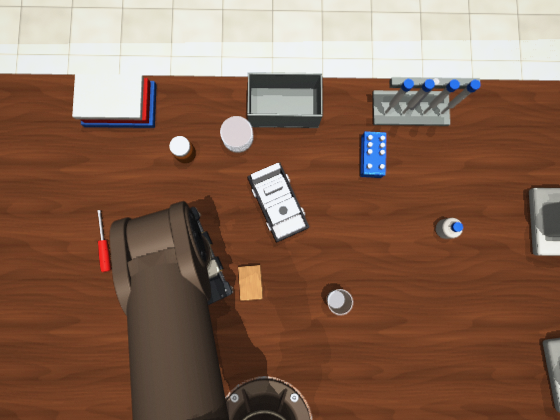

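View pics/u_scene.png

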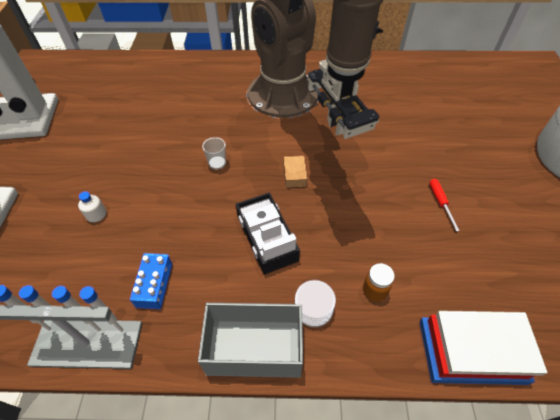

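All three parts are packed (top view 278,203), and the bystanders sit where they did at the start. Handing in.

Call:
arm_command --deltas '[{"xyz":[0,0,0],"turn":0,"jaw":190},{"xyz":[0,0,0],"turn":0,"jaw":190},{"xyz":[0,0,0],"turn":0,"jaw":190}]'

```text
clock: 20.6
position: [0.4448, 0.1292, 0.2357]
ee_rot: [-1.677, -2.615, 0.042]
force: [-0.7, 0.1, -0.8]
width: 0.256
```

```bash
python3 -c "
from cell import sign_off
print(sign_off())"
```

```text
the job is handed in; nothing more can be done
None
```

I packed all three parts in the order toe block, bracket, finned block, and handed the job in at about 20.6 s. The sign-off gave no verdict. The toe block went in behind the cover edge and slid home until it pressed on the end wall. The bracket was lowered into the remaining gap, and the finned block was set on its foot.

The last camera checks, measured from the case rim, put all three parts inside their limits:

| Part | x in case frame | Allowed range |
|---|---|---|
| Toe block | about 28 mm | 22.5 to 34 mm |
| Bracket plate centre | about -81.5 mm | -88 to -73 mm |
| Finned block | about -33 mm | -44 to -25 mm |

- **Heights and centre line:** heights were within about 1 mm of nominal. All parts were within about 3 mm of the centre line.
- **Bystanders:** they look unmoved in the pictures. I compared them by eye and did not measure them.
- **Arm:** it ended clear of everything.
- **Disagreements:** the three cameras differ by 1 to 3 mm in x. The scene view's slope fit on the narrow fin top (0.12, only about 120 points) did not match the flat readings on the wider tier below it. I took it as edge noise.
- **Tool tilt:** it drifted to about 2.4° by the last placement. The block's tier read level after release.

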